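# Index the tube jig to the print station and relock its lever

## Task

Move the tube jig to its print station and lock it there: lift the locking collar and throw the lever over to free the slide, push the carriage along its rails until the index plunger drops into the hole hidden under the carriage, then lift the collar again and throw the lever back so that the collar snaps down locked. Leave the standing tubes and the tin where they are.

Things in the scene. Friction and masses are not known exactly. Their poses are not given: they have to be found in the camera images.
- base: The jig slide unit, fixed on the bench: grey bed plate 210 (x) x 360 (y) x 12 mm high with two rails along its y. Origin: centre of the underside, on the bench. z up; its +x side, far from the robot, carries the lever. Turned by up to 0.35 rad from the world axes. 'Base frame' below means from this origin along these axes.
- lever_pivot (a point): Axis of the lever, fixed, at (60, -36, 55) mm in the base frame. The lever swings about the base's x axis, in its y-z plane. Just to its near side stand the bearing block (x 37 to 45 mm, 44 mm wide, up to 68 mm above the bench) and on it the steel quadrant (same x, within 14 degrees of upright), which reaches 63 mm up from this axis.
- lever (a joint): Lever angle, rad. 0 (start, locked): leans 25 degrees to the base's +y; 0.873: leans 25 degrees to -y, slide free. Stays where left (1.5 N at the knob moves it) but cannot leave either end until the collar is lifted. Locked, its dog arm (16 mm in x, reaching 35 mm to +y of the pivot) blocks the carriage's lug; it can be thrown back only once the carriage is over 70 mm along.
- lever_knob (a point): Centre of the black ball, 22 mm across, on top of the lever, 114 mm from the pivot. Below it is a steel rod 12 mm across, down to the pivot, bare below the collar on its far (+x) side and both y sides.
- collar (a joint): Lift of the locking collar along the lever rod, m. 0 down, 0.018 its stop. Sprung down, 4 to 6.5 N. Its nose, 16 to 23 mm to the near (-x) side of the rod axis, stands beside a fixed steel quadrant. Lifted 10 mm or more it clears the quadrant; hold it up as the lever leaves its end. Then it may ride on the quadrant, and at the other end it snaps down by itself when let go.
- collar_disc (a point): Centre of the collar's disc, on the rod axis: an aluminium disc 32 mm across and 13 mm thick, square to the rod, the lower 6 mm bevelled in to 20 mm. When down its underside is 68 mm and its centre 74.5 mm from the pivot along the rod. It can be pinched across its rim, or lifted from below with the fingers either side of the rod.
- carriage (a joint): Travel of the carriage along the rails towards the base's -y, m. 0 to 0.125; starts between 0 and 0.012. About 2.5 N of friction. The plunger's hole lies somewhere between 0.078 and 0.102 of travel; in it the carriage has 2 mm of play either way.
- push_plate (a point): Middle of the top edge, on the outer (+y) face, of the end plate at the carriage's trailing end: 50 (x) x 12 (y) mm, 40 to 90 mm above the bench, at x = -30 mm in the base frame, y = 124 mm less the travel. Push this face to -y. A like plate stands 116 mm farther to -y; a black tube (top at 79 mm) lies between. The bed has a 36 mm high stop bar at y = 165 mm.
- plunger (a joint): Drop of the index plunger, m. 0: its pin rides on the hidden strip; 0.008: dropped into the hole. Sprung down (2.5 N), it drops by itself if the carriage passes over the hole at no more than about 80 mm/s, and then stops the carriage.
- plunger_top (a point): Top of the plunger's black knob, 24 mm across, on the carriage's near side at its trailing end; 76 mm above the bench when up, 68 mm when dropped.
- tube_a_mid (a point): Centre of a black tube, 32 mm across and 102 mm tall, standing loose on the bench past the base's -y end. Leave alone.
- tube_b_mid (a point): A second such tube beside it. Leave alone.
- tin_mid (a point): Centre of a tin, 80 mm across and 85 mm tall, standing loose past the base's +y end. Leave alone.

How it is judged:
By the outcome, as a careful person would: the job done as asked, in the order asked, and still so for the second after the job is handed in, with the robot touching nothing.
It also fails if it takes over 72 s, if anything falls off the work surface, if the arm or the gripper's body presses on something with over 40 N, if the wrist force passes 120 N, or if a joint passes its speed limit or range.

## Robot

A 7-joint arm with a two-finger parallel gripper is mounted at the origin on the work surface. World frame = base frame: x ahead of the robot, y to its left, z up, the work surface at z = 0. Lengths are in mm, angles in rad, forces in N, time in s.
With the tool pointing down it reaches from about 350 to 900 mm from the base axis. Payload 8.1 kg.
Tool frame: the origin (TCP) lies midway between the tips of the shut fingers; the grasp point (between the pads) lies 19 mm behind it; z points along the fingers, y is the direction in which the jaws open and shut (so a half turn about z gives the same grasp; the last joint's range is limited). The gripper opens to 85 mm and grips with 20 to 120 N. Pads are 22 mm wide; open, the fingers measure 114 mm over their backs; the gripper's body (76 mm by 85 mm) begins 54 mm behind the grasp point. The pads swing forward as they close: fully open they stand 13 mm farther back than shut.
Start: joints at [0.999, 0.434, 0.025, 1.573, -0.012, 1.134, -0.075], TCP at [282.365, -557.594, 231.323] pointing down, gripper open.
Joint ranges: [-2.62, 2.62], [-0.44, 2.09], [-1.27, 1.32], [0.08, 2.57], [-1.32, 4.46], [0.12, 2], [-2.74, 2.74]. Speed limits (rad/s): [2.22, 2.22, 3.01, 3.01, 3.14, 3.14, 3.14].

## Interface

Orientations are given as a unit quaternion [w, x, y, z].
In Python, from rig import env, vision gives the robot as it stands.
- The arm moves only by the tool step_arm, never from a script. Its arguments are lists of equal length, an entry for each row: "delta_pos": the shift along the tool's x, y, z in m, a list of three; "rot": the turn, a rotation vector about the tool's x, y, z in rad, a list of three; "jaw": the finger opening in m, from 0 to 0.0854. A call has 1 to 20 rows; each row is the pose to reach, as a shift and turn from the pose commanded when the call began, along the tool's axes at that moment; what a row does not reach only later rows make up. A row lasts 1/8 s, in which the tool goes at most 62.5 mm and 10.7 degrees, less where a joint would pass 70% of its speed; a pose out of reach is approached as far as the arm can. A call with a gripper value outside its range is refused whole. The fingers move at their own pace and stop on an object; "force" is the grip in N (left out, the last holds). Time passes only in rows, so rows that repeat a pose let the fingers close. It gives the time, the measured TCP pose, the force and the opening at its end, in the units of the state.
- env.get_state(): the state, without advancing time (a new reading comes with each control period).
- vision.grab_frame(name): name is "side" or "top"; returns the picture (384x512x3 uint8, red, green, blue); there is no depth.
- vision.calibration(name): a dict with "camera_matrix" (3x3 intrinsics, pixels), "k1" (the pictures are not rectified: a ray, as slopes to the right and down, at radius r is drawn at 1 + k1 r^2 times it, then the intrinsics apply), "xyz" and "rotation" of the camera in the world. Camera axes: x right, y down, z forward; pixel columns grow to the right and rows downward; lengths in mm; the calibration is good to about 2 mm. A picture is of the moment at which its call begins. calibration takes no time and is no camera call.
- env.sign_off(): hands the job in, once; it reports no verdict.
Trained networks look in the newest picture that a camera, given by its name, has taken for a name from the list of things; names that differ only in an ending like _2 or _b are one class to them, and where a whole thing is asked for, a point or a joint stands for the part that bears it (a point fixed in the world has none). Each returns a list of dicts, best first, with "conf" (0 to 1); they miss things now and then, are a little off and sometimes report something else, mostly with a low value. They report only what shows in the picture. A call takes as long as a camera call.
- vision.recognise(camera, name): "extent" ([centre column, centre row, width, height] in pixels, round what is visible of it).
- vision.tip_of(camera, name): "point" ([column, row] in pixels: a listed point, or the origin of a listed thing).
The state is a dict: "clock": time; "q": joint angles; "qd": joint speeds; "joint_torque": joint torques, N m; "eef_pos": TCP position; "orientation": TCP orientation; "force": force on the tool from outside, world axes, zero at the start; "wrist_torque": the same for the moment, N m; "width": finger opening in mm.
Only numpy, scipy, OpenCV 4.12 (cv2) and the standard library are available. Lean on these libraries where they do the work, as an engineer would, in place of code of your own. Each camera call takes 0.05 s, during which the arm holds its last target.

## Working session

There is one attempt and no reset: what is moved stays moved. The work goes in short steps, Python scripts to look and compute and a tool call to move; the robot and the scene stay as the last step left them, time stands still between calls to the robot, and variables do not carry over. Pictures are saved under pics/ and viewed, and the job is handed in when it is done.

Besides the shell and the picture viewer there is one more tool, called after "Emit:" as name(argument=value, ...), one argument or row to a line, values as JSON. step_arm: Moves the arm, as the interface text tells. Its arguments: {"type":"object","properties":{"delta_pos":{"type":"array","items":{"type":"array","items":{"type":"number"}}},"rot":{"type":"array","items":{"type":"array","items":{"type":"number"}}},"jaw":{"type":"array","items":{"type":"number"}},"force":{"type":"number"}},"required":["delta_pos","rot","jaw"]}

```bash
ls -R . | head -30; mkdir -p pics; python3 - <<'E'
from rig import env, vision
import cv2
s=env.get_state(); print(s)
for n in ("side","top"):
    im=vision.grab_frame(n); cv2.imwrite(f"pics/{n}0.png",im[:,:,::-1])
    print(n,vision.calibration(n))
    for t in ["lever_pivot","lever_knob","collar_disc","push_plate","plunger_top","base","tube_a_mid","tin_mid"]:
        r=vision.tip_of(n,t); print(t,[(x['point'],round(x['conf'],2)) for x in r[:3]])
print(env.get_state()['clock'])
E
```

```text
.:
pics

./pics:
{'clock': 0.0, 'q': array([ 0.99941984,  0.43521491,  0.02498555,  1.57409402, -0.0116284 ,
        1.13398047, -0.07504018]), 'qd': array([-0.00185964,  0.00014861, -0.00026275,  0.00037171,  0.00054695,
        0.00103904, -0.00228996]), 'joint_torque': array([-3.10492862e-05, -6.70466638e+01,  1.02461759e+00, -3.16213524e+01,
        1.53594569e-02,  1.24314433e-02, -1.62121687e-06]), 'eef_pos': array([ 282.09889719, -557.1566906 ,  230.53230411]), 'orientation': array([-7.38211888e-04,  9.72660188e-01,  2.32231689e-01, -2.38245443e-04]), 'force': array([0.49277985, 0.35524203, 0.22143326]), 'wrist_torque': array([ 0.01482185,  0.02041079, -0.03310806]), 'width': 85.45944041358442}
side {'camera_matrix': array([[382.38073885,   0.        , 253.95908992],
       [  0.        , 382.38073885, 191.04229917],
       [  0.        ,   0.        ,   1.        ]]), 'k1': -0.11720252703389775, 'xyz': array([ 442.29159961, -642.19206354,  852.93277255]), 'rotation': array([-0.35936869,  0.92724935, -0.09843741,  0.0370522 ])}
lever_pivot [([269.1, 227.0], 0.83)]
lever_knob [
[... 251 characters left out ...]
rix': array([[388.32673914,   0.        , 261.45864347],
       [  0.        , 388.32673914, 189.48255519],
       [  0.        ,   0.        ,   1.        ]]), 'k1': -0.04458236196515818, 'xyz': array([531.7944467 ,  26.04028073, 937.08606594]), 'rotation': array([ 0.03989723, -0.69604412,  0.71634154, -0.02802835])}
lever_pivot [([299.1, 195.5], 0.65), ([231.1, 241.9], 0.5)]
lever_knob [([284.9, 189.3], 0.57)]
collar_disc [([295.4, 190.1], 0.64)]
push_plate [([231.0, 222.8], 0.82), ([395.8, 212.4], 0.56)]
plunger_top [([233.3, 240.1], 0.62)]
base [([282.5, 221.1], 0.97), ([396.9, 213.8], 0.27)]
tube_a_mid [([392.5, 240.9], 0.61)]
tin_mid [([176.6, 188.4], 0.63), ([305.8, 198.4], 0.51)]
0.9
```

```bash
python3 - <<'E'
import cv2
for n in ("side","top"):
    im=cv2.imread(f"pics/{n}0.png"); cv2.imwrite(f"pics/{n}0b.png",cv2.resize(im[90:350,130:450],None,fx=2.3,fy=2.3,interpolation=cv2.INTER_CUBIC))
E
```

```text
(no output)
```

View pics/side0.png

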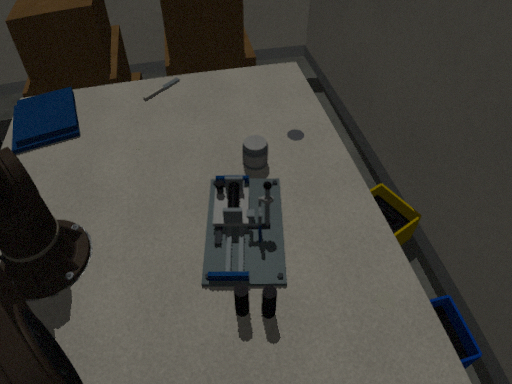

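View pics/top0.png

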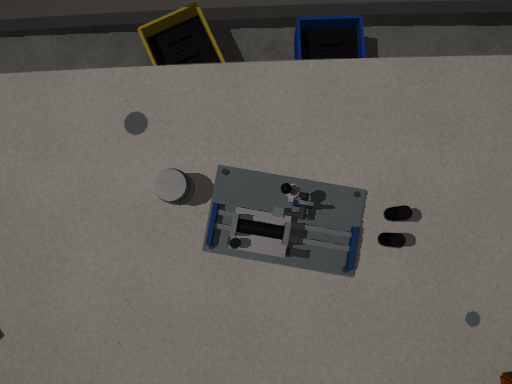

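```bash
cat > h.py <<'E'
import numpy as np, cv2
from scipy.spatial.transform import Rotation as R
from scipy.optimize import least_squares
def Rq(q): q=np.asarray(q,float); return R.from_quat([q[1],q[2],q[3],q[0]])
def proj(c,P):
    p=Rq(c['rotation']).inv().apply(np.atleast_2d(P)-c['xyz']); s=p[:,:2]/p[:,2:]
    s=s*(1+c['k1']*(s**2).sum(1,keepdims=True)); K=c['camera_matrix']
    return s@K[:2,:2].T+K[:2,2]
def tri(cs,uvs,z=None):
    f=lambda P:np.concatenate([proj(c,P)[0]-uv for c,uv in zip(cs,uvs)])
    r=least_squares(f,[500,0,60]); return r.x,np.sqrt((r.fun**2).mean())
E
python3 - <<'E'
from h import *
from rig import vision
S,T=vision.calibration('side'),vision.calibration('top')
obs={'pivot':((269.1,227),(299.1,195.5)),'knob':((269.2,185.1),(284.9,189.3)),'collar':((266.4,201.3),(295.4,190.1)),'push':((234,176.7),(231,222.8)),'plung':((218.9,184.4),(233.3,240.1)),'tubea':((238.3,295.6),(392.5,240.9)),'tin':((252.6,153.3),(176.6,188.4))}
for k,v in obs.items(): print(k,*tri([S,T],v))
for n,c in (('S',S),('T',T)): print(n,Rq(c['rotation']).as_matrix().round(2).tolist())
E
```

```text
pivot [605.20974346 -47.66697955  34.77984013] 0.9481492738838667
knob [609.61251929  -9.68566202 157.16012776] 1.379927267097996
collar [605.49599548 -32.451708   123.44878782] 0.5642158348083558
push [543.13224256 107.90660584  85.27575055] 0.1250398042033316
plung [502.37660818 105.79992527  65.21775158] 0.7462551368311763
tubea [ 491.18068646 -246.71894012   71.78231958] 0.5002056731406282
tin [625.6955968  237.06767011  44.4093025 ] 0.2671112778961104
S [[0.98, -0.16, 0.14], [-0.21, -0.72, 0.66], [-0.0, -0.67, -0.74]]
T [[-0.03, -0.99, 0.1], [-1.0, 0.03, 0.02], [-0.02, -0.1, -1.0]]
```

```bash
python3 - <<'E'
import cv2
im=cv2.imread("pics/side0.png"); cv2.imwrite("pics/side0c.png",cv2.resize(im[160:300,190:310],None,fx=4.2,fy=4.2,interpolation=cv2.INTER_CUBIC))
im=cv2.imread("pics/top0.png"); cv2.imwrite("pics/top0c.png",cv2.resize(im[155:285,195:375],None,fx=4.4,fy=4.4,interpolation=cv2.INTER_CUBIC))
E
```

```text
(no output)
```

View pics/side0c.png

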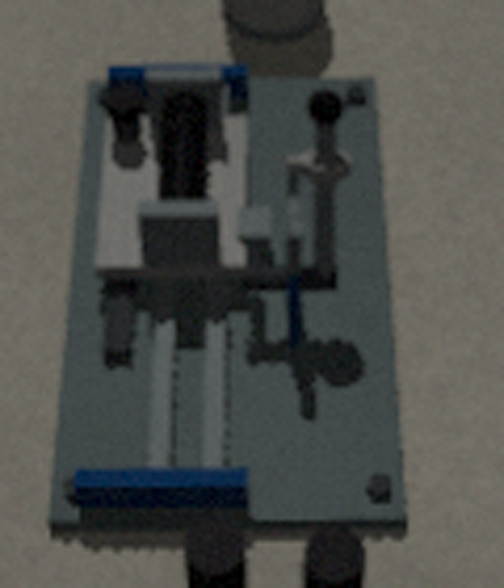

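View pics/top0c.png

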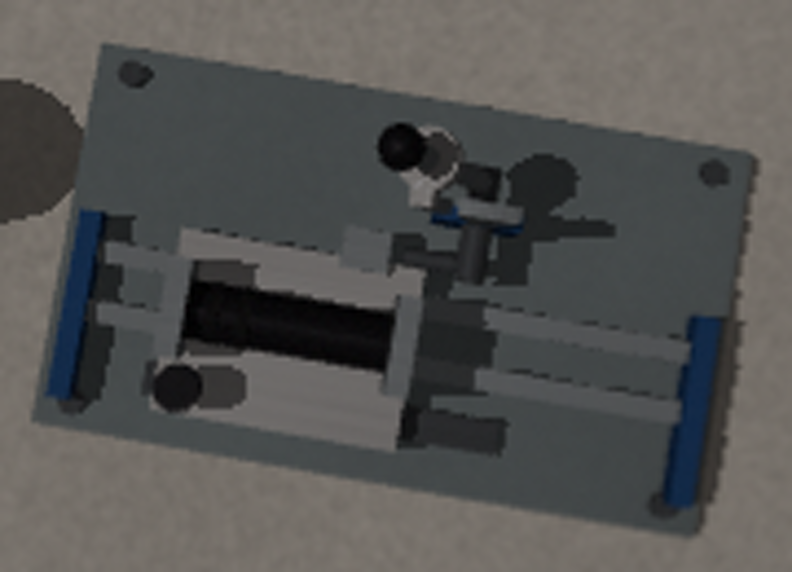

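```bash
cat > fit.py <<'E'
from h import *
from rig import vision
S,T=vision.calibration('side'),vision.calibration('top')
def W(p,P): # base->world
    return R.from_euler('z',p[2]).apply(np.atleast_2d(P))+[p[0],p[1],0]
a=np.deg2rad(25); kn=[60,-36+114*np.sin(a),55+114*np.cos(a)]; cd=[60,-36+74.5*np.sin(a),55+74.5*np.cos(a)]
t=lambda u,v:(195+(u+.5)/4.4-.5,155+(v+.5)/4.4-.5)
s=lambda u,v:(190+(u+.5)/4.2-.5,160+(v+.5)/4.2-.5)
obs=[(T,t(103,44),(105,180,12)),(T,t(752,153),(105,-180,12)),(T,t(698,530),(-105,-180,12)),(T,t(33,420),(-105,180,12)),
(S,s(90,80),(-105,180,12)),(S,s(372,80),(105,180,12)),(S,s(405,522),(105,-180,12)),(S,s(52,522),(-105,-180,12)),
(T,t(402,147),kn),(S,s(325,106),kn)]
def fun(p):
    r=[]
    for c,uv,P in obs:
        o=p[3:6] if c is T else p[6:9]
        r.append(proj(c,W(p,P)+o)[0]-uv)
    return np.concatenate(r+[p[3:9]/3])
r=least_squares(fun,[530,-20,0.]+[0]*6)
if __name__=='__main__':
    print(r.x.round(3)); print(r.fun[:20].reshape(-1,2).round(2))
    for c,n in ((S,'S'),(T,'T')):
        r2=least_squares(lambda p:np.concatenate([proj(c,W(p,P))[0]-uv for cc,uv,P in obs if cc is c]),[530,-20,0])
        print(n,r2.x.round(3),r2.fun.round(1))
    p=r.x
    for n,P in dict(pivot=(60,-36,55),knob=kn,disc=cd,push=(-30,124,90)).items(): print(n,W(p,P)[0].round(1),proj(T,W(p,P))[0].round(1),proj(S,W(p,P))[0].round(1))
    for tr in range(0,13,3): print(tr, proj(T,W(p,(-30,124-tr,90))+p[3:6])[0].round(1),proj(S,W(p,(-30,124-tr,90))+p[6:9])[0].round(1))
E
python3 fit.py
```

```text
[ 5.48172e+02 -1.16660e+01 -1.97000e-01 -2.70000e-02 -4.24000e-01
 -1.28600e+00  2.70000e-02  4.24000e-01 -3.62000e-01]
[[-0.1  -0.6 ]
 [ 0.18 -0.74]
 [-0.53  1.37]
 [ 0.09  0.32]
 [-0.78  0.26]
 [ 0.42 -0.54]
 [ 0.81 -0.73]
 [-0.64  0.3 ]
 [ 0.21 -0.35]
 [ 0.13  0.67]]
S [ 5.48254e+02 -1.13660e+01 -2.01000e-01] [-0.5  0.1  0.7 -0.5  0.6 -0.6 -0.9  0.1  0.2  0.7]
T [ 5.48097e+02 -1.21240e+01 -1.94000e-01] [-0.3 -0.5  0.2 -1.  -0.3  1.3  0.1  0.6  0.2 -0.4]
pivot [600.  -58.7  55. ] [304.9 195.7] [266.9 226.1]
knob [609.4 -11.4 158.3] [286.  187.6] [267.2 185.6]
disc [606.1 -27.8 122.5] [293.1 190.6] [267.1 200. ]
push [543.  115.8  90. ] [227.2 222.8] [233.2 173.6]
0 [227.4 222.8] [233.2 173.6]
3 [228.8 223. ] [233.2 174.3]
6 [230.1 223.3] [233.1 175.1]
9 [231.5 223.5] [233.1 175.8]
12 [232.9 223.7] [233.1 176.6]
```

```bash
cat > plan.py <<'E'
from fit import *
from rig import env
p=r.x
def dirw(v): return R.from_euler('z',p[2]).apply(v)
def lever_pose(ang,rad,dx=0.):   # ang: lean to -y in deg, from -25 (locked,+y) to +25
    th=np.deg2rad(-ang); d=dirw([0,np.sin(th),np.cos(th)])
    X=dirw([1,0,0]); Z=-d; Y=np.cross(Z,X)
    return W(p,(60,-36,55))[0]+d*rad+X*dx, R.from_matrix(np.c_[X,Y,Z])
def down_pose(P,yawoff=0):
    X=dirw([np.cos(yawoff),np.sin(yawoff),0]); Z=np.array([0,0,-1.]); return W(p,P)[0],R.from_matrix(np.c_[X,np.cross(Z,X),Z])
def cur():
    s=env.get_state(); return s['eef_pos'],Rq(s['orientation']),s
def delta(pose,frm=None):
    P0,R0=frm if frm else cur()[:2]
    return (R0.inv().apply(pose[0]-P0)/1000).round(4).tolist(),(R0.inv()*pose[1]).as_rotvec().round(3).tolist()
def toolrel(P,R0): pass
E
python3 - <<'E'
from plan import *
P,Rr,s=cur()
print(delta((np.array([430,-300,330.]),Rr)))
for rad in (160,59): print(lever_pose(-25,rad)[0].round(1), delta(lever_pose(-25,rad)))
E
```

```text
([0.2481, -0.1631, -0.0987], [0.0, 0.0, 0.0])
[613.2   7.6 200. ] ([0.5505, -0.3548, 0.0313], [-0.42, -0.145, 0.655])
[604.9 -34.2 108.5] ([0.5241, -0.3212, 0.1228], [-0.42, -0.145, 0.655])
```

Emit:
step_arm(
  delta_pos=[
    [0.05, -0.033, -0.05],
    [0.1, -0.065, -0.09],
    [0.15, -0.098, -0.1],
    [0.2, -0.13, -0.1],
    [0.25, -0.163, -0.1],
    [0.3, -0.195, -0.1],
    [0.35, -0.228, -0.1],
    [0.4, -0.26, -0.09],
    [0.45, -0.292, -0.07],
    [0.5, -0.324, -0.05],
    [0.53, -0.342, -0.02],
    [0.55, -0.355, 0.0],
    [0.55, -0.355, 0.02],
    [0.55, -0.355, 0.03],
    [0.55, -0.355, 0.031],
    [0.55, -0.355, 0.031],
  ],
  rot=[
    [0, 0, 0],
    [0, 0, 0.1],
    [0, 0, 0.2],
    [0, 0, 0.3],
    [0, 0, 0.4],
    [0, 0, 0.5],
    [0, 0, 0.6],
    [-0.1, -0.03, 0.65],
    [-0.2, -0.07, 0.65],
    [-0.3, -0.1, 0.65],
    [-0.4, -0.14, 0.655],
    [-0.42, -0.145, 0.655],
    [-0.42, -0.145, 0.655],
    [-0.42, -0.145, 0.655],
    [-0.42, -0.145, 0.655],
    [-0.42, -0.145, 0.655],
  ],
  jaw=[0.085, 0.085, 0.085, 0.085, 0.085, 0.07, 0.06, 0.06, 0.06, 0.06, 0.06, 0.06, 0.06, 0.06, 0.06, 0.06],
)

```text
clock: 2.9
eef_pos: [612.9, 6.4, 201.5]
orientation: [0.215, 0.972, -0.097, -0.021]
force: [0.2, 0.6, -0.4]
width: 60.1
```

```bash
python3 - <<'E'
from plan import *
import cv2
P,Rr,s=cur(); print(P,s['q'],s['width'],s['force'],s['clock'])
print([ (rad,delta(lever_pose(-25,rad))) for rad in (160,59)])
for n,c in (('side',S),('top',T)):
    im=vision.grab_frame(n)
    x,y=proj(c,lever_pose(-25,74)[0])[0].astype(int)
    cv2.imwrite(f"pics/{n}1.png",cv2.resize(im[max(0,y-70):y+70,x-90:x+90,::-1],None,fx=4.2,fy=4.2,interpolation=cv2.INTER_CUBIC)); print(x-90,max(0,y-70))
E
```

```text
[612.89877217   6.35797892 201.48051038] [-0.22521975  0.554492   -0.14899077  1.54128853  0.45982554  1.32383933
 -2.30758468] 60.06640212811337 [ 0.218594    0.63808209 -0.38182426] 2.9
[(160, ([0.0, -0.0018, 0.0008], [-0.0, -0.001, -0.003])), (59, ([-0.0, -0.0017, 0.1018], [-0.0, -0.001, -0.003]))]
177 130
203 120
```

View pics/side1.png

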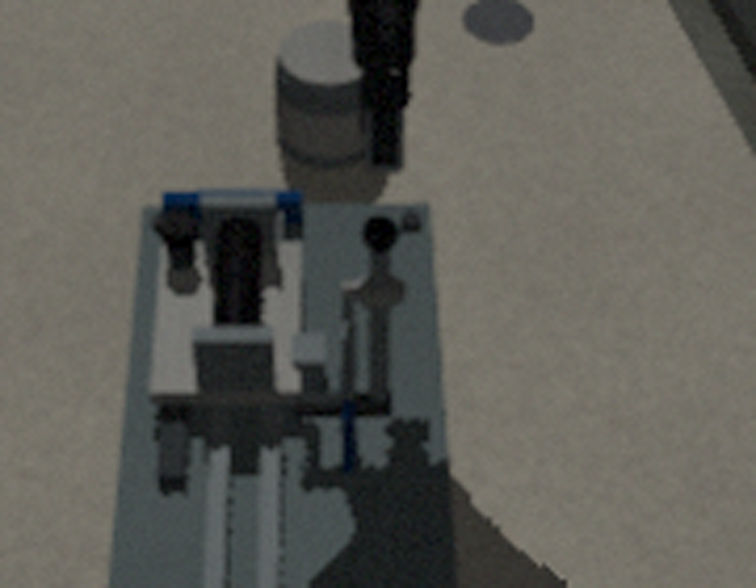

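View pics/top1.png

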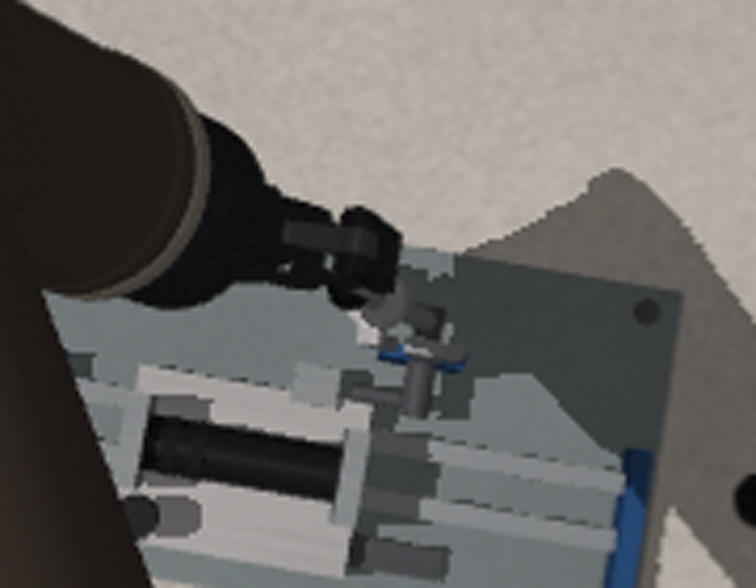

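The side view shows the fingers in line above the black knob at crop (380,235), and the top view agrees. I'll descend along the rod.

Emit:
step_arm(
  delta_pos=[
    [0, -0.002, 0.02],
    [0, -0.002, 0.04],
    [0, -0.002, 0.06],
    [0, -0.002, 0.075],
    [0, -0.002, 0.09],
    [0, -0.002, 0.1],
    [0, -0.002, 0.102],
    [0, -0.002, 0.102],
  ],
  rot=[
    [0, 0, 0],
    [0, 0, 0],
    [0, 0, 0],
    [0, 0, 0],
    [0, 0, 0],
    [0, 0, 0],
    [0, 0, 0],
    [0, 0, 0],
  ],
  jaw=[0.06, 0.06, 0.06, 0.06, 0.06, 0.06, 0.06, 0.06],
)

```text
clock: 4.0
eef_pos: [604.9, -32.7, 107.2]
orientation: [0.215, 0.972, -0.096, -0.021]
force: [0.4, -0.6, -0.4]
width: 59.9
```

```bash
python3 - <<'E'
from plan import *
import cv2
P,Rr,s=cur(); print(P,s['q'],s['width'],s['force'],s['clock'])
print(delta(lever_pose(-25,59)))
for n,c in (('side',S),('top',T)):
    im=vision.grab_frame(n)
    x,y=proj(c,lever_pose(-25,74)[0])[0].astype(int)
    cv2.imwrite(f"pics/{n}2.png",cv2.resize(im[max(0,y-45):y+45,x-60:x+60,::-1],None,fx=6,fy=6,interpolation=cv2.INTER_CUBIC))
E
```

```text
[604.86274985 -32.68792046 107.2051954 ] [-0.18203496  0.62919152 -0.12990751  1.67117402  0.51291344  1.12181814
 -2.35419826] 59.920542820964535 [ 0.35007053 -0.63022439 -0.35812301] 4.0
([0.0003, 0.0019, -0.0005], [-0.0, -0.0, -0.0])
```

View pics/side2.png

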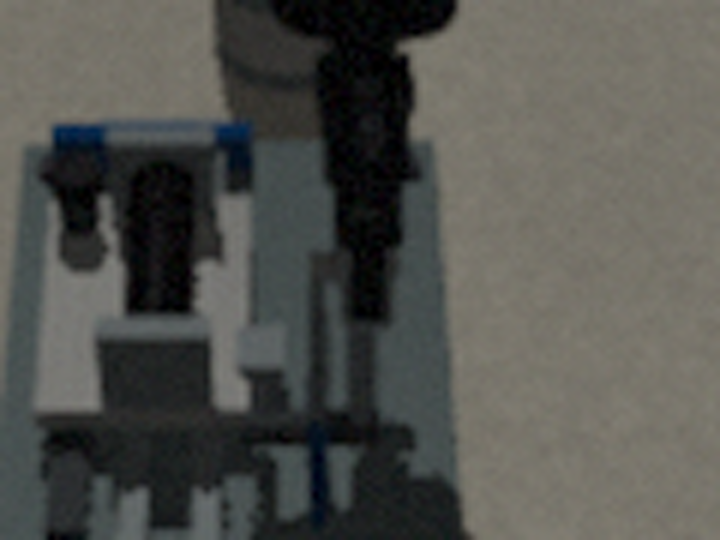

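View pics/top2.png

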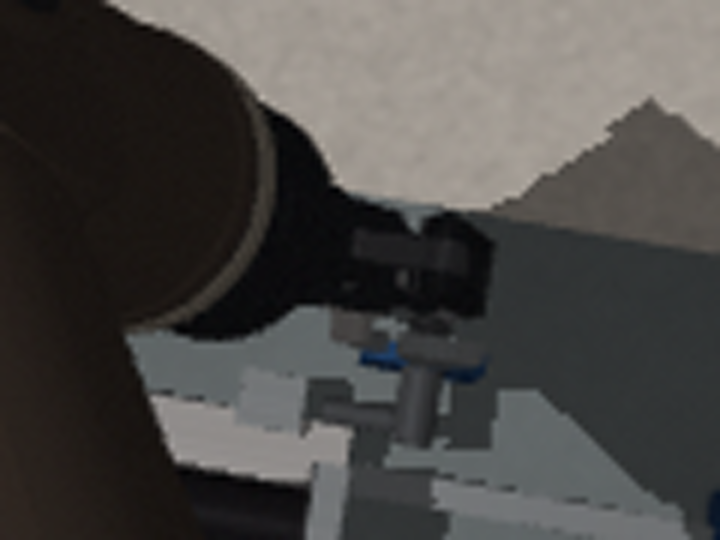

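Fingers straddle the collar disc; the rod below them shows at side crop (365,370). Now I'll close the jaws on the disc.

Emit:
step_arm(
  delta_pos=[
    [0, 0.0015, 0],
    [0, 0.0015, 0],
    [0, 0.0015, 0],
    [0, 0.0015, 0],
    [0, 0.0015, 0],
    [0, 0.0015, 0],
  ],
  rot=[
    [0, 0, 0],
    [0, 0, 0],
    [0, 0, 0],
    [0, 0, 0],
    [0, 0, 0],
    [0, 0, 0],
  ],
  jaw=[0.05, 0.04, 0.025, 0.025, 0.025, 0.025],
  force=50,
)

```text
clock: 4.85
eef_pos: [604.6, -33.9, 107.9]
orientation: [0.215, 0.972, -0.096, -0.021]
force: [-1.2, 2.9, 5.7]
width: 29.7
```

```bash
python3 - <<'E'
from plan import *
P,Rr,s=cur(); print(P,s['width'],s['force'],s['wrist_torque'],s['clock'])
print(delta(lever_pose(-25,59)))
E
```

```text
[604.55537926 -33.88167234 107.93315547] 29.65873493284016 [-1.16333489  2.91060403  5.72199104] [ 0.40939143  0.16760371 -0.14244719] 4.85
([0.0004, 0.0005, -0.0004], [-0.0, -0.001, -0.0])
```

Emit:
step_arm(
  delta_pos=[
    [0, 0, -0.003],
    [0, 0, -0.006],
    [0, 0, -0.009],
    [0, 0, -0.012],
    [0, 0, -0.014],
    [0, 0, -0.014],
  ],
  rot=[
    [0, 0, 0],
    [0, 0, 0],
    [0, 0, 0],
    [0, 0, 0],
    [0, 0, 0],
    [0, 0, 0],
  ],
  jaw=[0.025, 0.025, 0.025, 0.025, 0.025, 0.025],
)

```text
clock: 5.6
eef_pos: [605.5, -28.4, 120.4]
orientation: [0.215, 0.972, -0.096, -0.021]
force: [2.4, -0.8, -6.3]
width: 29.5
```

```bash
python3 - <<'E'
from plan import *
P,Rr,s=cur(); print(P,s['width'],s['force'],s['wrist_torque'],s['clock'])
print(Rr.inv().apply(s['force']))
f=lever_pose(-25,72.4)
import cv2
# arc rows relative to commanded (assume measured on-arc at radius rad)
rad=np.dot(P-W(p,(60,-36,55))[0],-Rr.apply([0,0,1])); print('rad',rad)
a0=lever_pose(-25,rad)
for ang in range(-25,31,5): 
    print(ang,delta(lever_pose(ang,rad),a0))
for n,c in (('side',S),('top',T)):
    im=vision.grab_frame(n)
    x,y=proj(c,lever_pose(-25,74)[0])[0].astype(int)
    cv2.imwrite(f"pics/{n}3.png",cv2.resize(im[max(0,y-45):y+45,x-60:x+60,::-1],None,fx=6,fy=6,interpolation=cv2.INTER_CUBIC))
E
```

```text
[605.52820518 -28.4143354  120.38896917] 29.501583012337566 [ 2.36042918 -0.83884907 -6.25345348] [ 1.02994185 -0.76255331  0.26157427] 5.6
[ 2.47705012 -2.31578822  5.82085232]
rad 72.27259740621022
-25 ([0.0, 0.0, 0.0], [0.0, 0.0, 0.0])
-20 ([-0.0, 0.0063, 0.0003], [0.087, -0.0, -0.0])
-15 ([0.0, 0.0126, 0.0011], [0.175, 0.0, 0.0])
-10 ([-0.0, 0.0187, 0.0025], [0.262, 0.0, -0.0])
-5 ([-0.0, 0.0247, 0.0044], [0.349, 0.0, 0.0])
0 ([-0.0, 0.0305, 0.0068], [0.436, 0.0, 0.0])
5 ([0.0, 0.0361, 0.0097], [0.524, 0.0, -0.0])
10 ([-0.0, 0.0415, 0.0131], [0.611, 0.0, -0.0])
15 ([-0.0, 0.0465, 0.0169], [0.698, 0.0, 0.0])
20 ([0.0, 0.0511, 0.0212], [0.785, 0.0, 0.0])
25 ([-0.0, 0.0554, 0.0258], [0.873, 0.0, 0.0])
30 ([-0.0, 0.0592, 0.0308], [0.96, 0.0, -0.0])
```

View pics/side3.png

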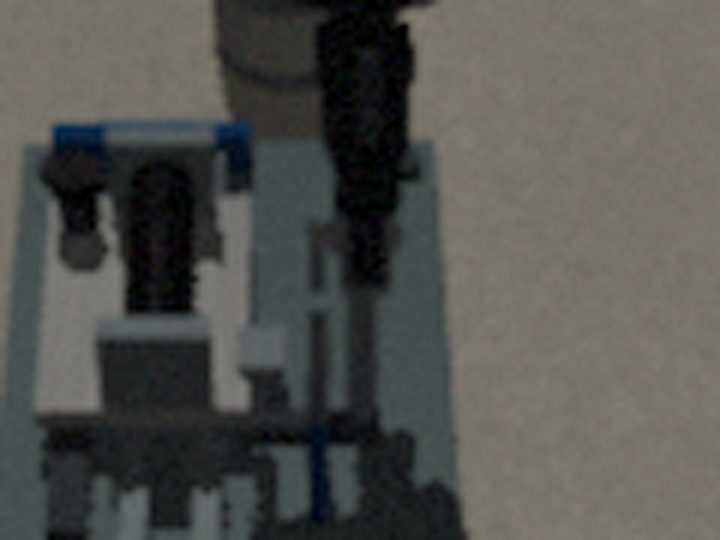

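View pics/top3.png

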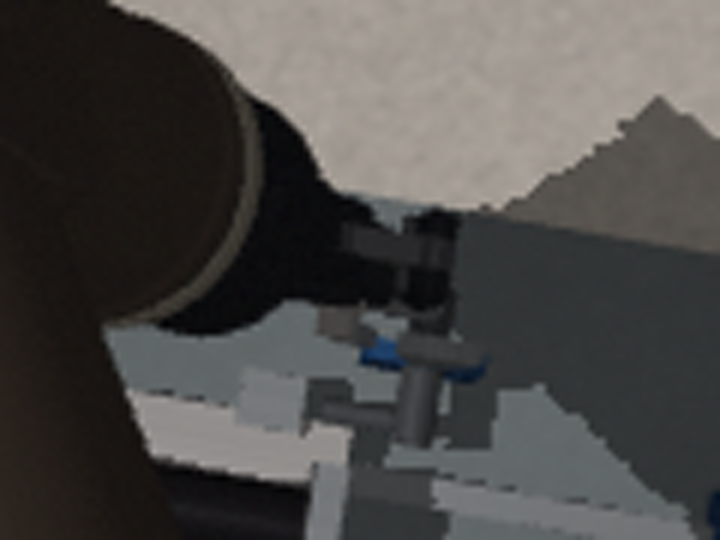

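The collar has risen: a gap now shows between the nose and the quadrant at side crop (318,300), and the pull is 5.8 N. Next is the first half of the throw.

Emit:
step_arm(
  delta_pos=[
    [0, 0.003, 0],
    [0, 0.0063, 0.0003],
    [0, 0.0095, 0.0007],
    [0, 0.0126, 0.0011],
    [0, 0.0157, 0.0018],
    [0, 0.0187, 0.0025],
    [0, 0.0217, 0.0034],
    [0, 0.0247, 0.0044],
  ],
  rot=[
    [0.044, 0, 0],
    [0.087, 0, 0],
    [0.131, 0, 0],
    [0.175, 0, 0],
    [0.218, 0, 0],
    [0.262, 0, 0],
    [0.305, 0, 0],
    [0.349, 0, 0],
  ],
  jaw=[0.025, 0.025, 0.025, 0.025, 0.025, 0.025, 0.025, 0.025],
)

```text
clock: 6.7
eef_pos: [600.7, -52.2, 127.2]
orientation: [0.042, 0.994, -0.098, -0.004]
force: [2.9, 2.3, -6.4]
width: 29.1
```

```bash
python3 - <<'E'
from plan import *
P,Rr,s=cur(); print(P,s['q'],s['width'],s['force'],s['wrist_torque'],s['clock'])
print(Rr.inv().apply(s['force']))
d=-Rr.apply([0,0,1]); print('ang',np.rad2deg(np.arcsin(d@dirw([0,-1,0]))))
v=P-W(p,(60,-36,55))[0]; rad=v@d; print(rad,v@dirw([1,0,0]),v@Rr.apply([0,1,0]))
print(delta(lever_pose(-5,72.3)))
for ang in range(0,31,5): print(ang,delta(lever_pose(ang,72.3),lever_pose(-5,72.3)))
E
```

```text
[600.66672187 -52.24483577 127.21725046] [ 0.13268528  0.52541667 -0.26609319  1.72273298  0.26308479  0.94977437
 -2.02667734] 29.080388059928335 [ 2.88418044  2.3417127  -6.36320248] [ 0.57524225 -0.58169907  0.04124965] 6.7
[ 2.36332302 -3.3874566   6.10182784]
ang -4.829192127340281
72.50546643390001 -0.5870501827414362 -0.36024626299711626
([0.0006, 0.0001, 0.0002], [-0.003, -0.001, -0.001])
0 ([-0.0, 0.0063, 0.0003], [0.087, 0.0, 0.0])
5 ([-0.0, 0.0126, 0.0011], [0.175, -0.0, 0.0])
10 ([0.0, 0.0187, 0.0025], [0.262, 0.0, 0.0])
15 ([0.0, 0.0247, 0.0044], [0.349, 0.0, 0.0])
20 ([0.0, 0.0306, 0.0068], [0.436, 0.0, 0.0])
25 ([-0.0, 0.0362, 0.0097], [0.524, 0.0, 0.0])
30 ([-0.0, 0.0415, 0.0131], [0.611, -0.0, 0.0])
```

Emit:
step_arm(
  delta_pos=[
    [0, 0.003, 0],
    [0, 0.0063, 0.0003],
    [0, 0.0095, 0.0007],
    [0, 0.0126, 0.0011],
    [0, 0.0157, 0.0018],
    [0, 0.0187, 0.0025],
    [0, 0.0217, 0.0034],
    [0, 0.0247, 0.0044],
    [0, 0.0277, 0.0056],
    [0, 0.0306, 0.0068],
    [0, 0.0334, 0.0082],
    [0, 0.0362, 0.0097],
    [0, 0.0372, 0.0103],
    [0, 0.0372, 0.0103],
  ],
  rot=[
    [0.044, 0, 0],
    [0.087, 0, 0],
    [0.131, 0, 0],
    [0.175, 0, 0],
    [0.218, 0, 0],
    [0.262, 0, 0],
    [0.305, 0, 0],
    [0.349, 0, 0],
    [0.393, 0, 0],
    [0.436, 0, 0],
    [0.48, 0, 0],
    [0.524, 0, 0],
    [0.54, 0, 0],
    [0.54, 0, 0],
  ],
  jaw=[0.025, 0.025, 0.025, 0.025, 0.025, 0.025, 0.025, 0.025, 0.025, 0.025, 0.025, 0.025, 0.025, 0.025],
)

```text
clock: 8.45
eef_pos: [593.4, -87.8, 120.9]
orientation: [-0.225, 0.969, -0.095, 0.023]
force: [4.0, 8.5, -4.2]
width: 29.5
```

```bash
cat > st.py <<'E'
from plan import *
P,Rr,s=cur(); print(P.round(1),s['q'].round(2),s['width'],s['clock'])
print('F tool',Rr.inv().apply(s['force']).round(1),'F base',R.from_euler('z',-p[2]).apply(s['force']).round(1),'tq',s['wrist_torque'].round(2))
d=-Rr.apply([0,0,1]); print('ang',np.rad2deg(np.arcsin(d@dirw([0,-1,0]))))
v=P-W(p,(60,-36,55))[0]; print('rad,dx,dy',v@d,v@dirw([1,0,0]),v@Rr.apply([0,1,0]))
print('base pos',R.from_euler('z',-p[2]).apply(P-[p[0],p[1],0]))
E
python3 st.py
```

```text
[593.4 -87.8 120.9] [ 0.7   0.64 -0.56  1.72 -0.18  0.88 -1.42] 29.503858898583893 8.45
F tool [ 2.2 -6.3  7.8] F base [ 2.2  9.1 -4.2] tq [ 0.35 -0.47 -0.2 ]
ang 26.13627870798246
rad,dx,dy 72.28350749830311 -0.8111293613974441 -2.236452365364099
base pos [ 59.18887064 -65.83399336 120.87693782]
```

Emit:
step_arm(
  delta_pos=[
    [0, 0, 0],
    [0, 0, 0],
    [0, 0, 0],
    [0, 0, 0],
  ],
  rot=[
    [0, 0, 0],
    [0, 0, 0],
    [0, 0, 0],
    [0, 0, 0],
  ],
  jaw=[0.06, 0.06, 0.06, 0.06],
)

```text
clock: 8.95
eef_pos: [593.3, -89.8, 119.9]
orientation: [-0.223, 0.97, -0.096, 0.022]
force: [-0.7, 0.2, 0.1]
width: 60.0
```

Emit:
step_arm(
  delta_pos=[
    [0, 0, -0.03],
    [0, 0, -0.06],
    [0, 0, -0.09],
    [0, 0, -0.11],
    [0, 0, -0.11],
  ],
  rot=[
    [0, 0, 0],
    [0, 0, 0],
    [0, 0, 0],
    [0, 0, 0],
    [0, 0, 0],
  ],
  jaw=[0.06, 0.06, 0.06, 0.06, 0.06],
)

```text
clock: 9.57
eef_pos: [584.6, -137.6, 219.8]
orientation: [-0.223, 0.97, -0.096, 0.023]
force: [-0.4, 0.4, -0.4]
width: 60.2
```

```bash
python3 st.py; python3 - <<'E'
from plan import *
# push start poses: tool down
for P in [(-30,142,150),(-30,142,60)]: print(down_pose(P)[0], delta(down_pose(P)))
print(delta((cur()[0]+[0,0,60],cur()[1])))
for n,c in (('side',S),('top',T)):
    im=vision.grab_frame(n)
    print(n,[(t,[(x['point'],round(x['conf'],2)) for x in vision.tip_of(n,t)[:2]]) for t in ('lever_knob','collar_disc')], proj(c,lever_pose(25,114)[0]), proj(c,lever_pose(25,74.5)[0]))
    x,y=proj(c,W(p,(0,0,74))[0])[0].astype(int)
    cv2.imwrite(f"pics/{n}4.png",cv2.resize(im[max(0,y-65):y+65,x-90:x+90,::-1],None,fx=4.4,fy=4.4,interpolation=cv2.INTER_CUBIC))
E
```

```text
[ 584.6 -137.6  219.8] [ 0.77  0.54 -0.56  1.6  -0.19  1.12 -1.4 ] 60.24877979874822 9.575
F tool [-0.5 -0.1  0.5] F base [-0.5  0.3 -0.4] tq [-0.49  0.04 -0.03]
ang 25.882782731019507
rad,dx,dy 183.3369222973353 0.32883519969903846 0.43538231446871845
base pos [  60.3288352  -116.42556785  219.75758314]
[546.50296205 133.45877535 150.        ] ([-0.091, -0.202, 0.1753], [-0.452, -0.003, -0.001])
[546.50296205 133.45877535  60.        ] ([-0.0912, -0.1627, 0.2563], [-0.452, -0.003, -0.001])
([0.0002, -0.0262, -0.054], [0.0, 0.0, 0.0])
side [('lever_knob', [([272.5, 216.9], 0.67)]), ('collar_disc', [([267.6, 221.5], 0.39)])] [[268.69967362 215.8134832 ]] [[268.03022271 219.66754081]]
top [('lever_knob', [([333.8, 195.4], 0.95)]), ('collar_disc', [([322.1, 195.0], 0.6), ([303.2, 193.9], 0.26)])] [[333.36198601 195.53797356]] [[322.67453329 195.58668839]]
```

View pics/side4.png

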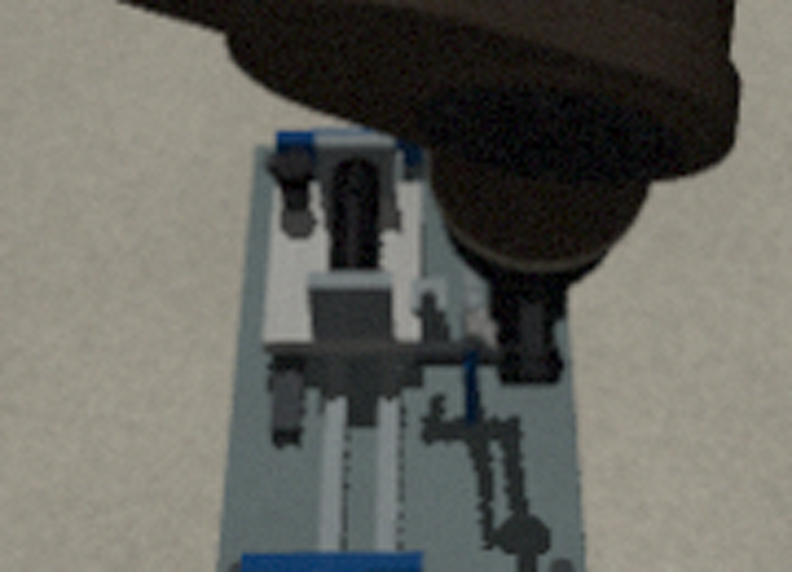

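View pics/top4.png

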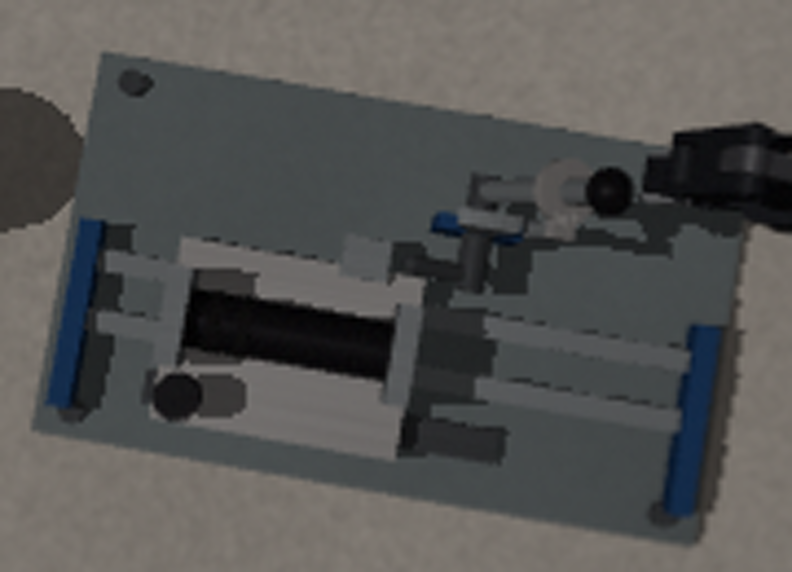

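Lever leans to −y with the knob at top crop (607,190), disc back down at (563,190). On to the push-start pose.

```bash
python3 - <<'E'
from plan import *
P0,R0,s=cur()
A=P0+[0,0,60]; B,RB=down_pose((-30,142,220)); C,_=down_pose((-30,142,62))
for f in (0,.25,.5,.75,1): print(delta((A+(B-A)*f,RB)))
print(delta((C,RB)))
E
```

```text
([-0.0001, -0.0263, -0.0539], [-0.453, 0.001, 0.0])
([-0.0223, -0.0777, -0.0128], [-0.453, 0.001, 0.0])
([-0.0444, -0.1291, 0.0284], [-0.453, 0.001, 0.0])
([-0.0666, -0.1806, 0.0695], [-0.453, 0.001, 0.0])
([-0.0888, -0.232, 0.1107], [-0.453, 0.001, 0.0])
([-0.0886, -0.1628, 0.2527], [-0.453, 0.001, 0.0])
```

Emit:
step_arm(
  delta_pos=[
    [0, -0.026, -0.054],
    [0, -0.026, -0.054],
    [-0.011, -0.052, -0.033],
    [-0.022, -0.078, -0.013],
    [-0.033, -0.103, 0.008],
    [-0.044, -0.129, 0.028],
    [-0.055, -0.155, 0.049],
    [-0.067, -0.181, 0.07],
    [-0.078, -0.206, 0.09],
    [-0.089, -0.232, 0.111],
    [-0.089, -0.232, 0.111],
    [-0.089, -0.21, 0.156],
    [-0.089, -0.19, 0.197],
    [-0.089, -0.175, 0.228],
    [-0.089, -0.166, 0.246],
    [-0.089, -0.163, 0.2525],
    [-0.089, -0.163, 0.2525],
  ],
  rot=[
    [0, 0, 0],
    [0, 0, 0],
    [-0.06, 0, 0],
    [-0.12, 0, 0],
    [-0.18, 0, 0],
    [-0.24, 0, 0],
    [-0.3, 0, 0],
    [-0.36, 0, 0],
    [-0.42, 0, 0],
    [-0.453, 0, 0],
    [-0.453, 0, 0],
    [-0.453, 0, 0],
    [-0.453, 0, 0],
    [-0.453, 0, 0],
    [-0.453, 0, 0],
    [-0.453, 0, 0],
    [-0.453, 0, 0],
  ],
  jaw=[0.04, 0.02, 0, 0, 0, 0, 0, 0, 0, 0, 0, 0, 0, 0, 0, 0, 0],
)

```text
clock: 12.0
eef_pos: [546.9, 132.4, 62.8]
orientation: [0.0, 0.995, -0.098, -0.0]
force: [-0.7, -0.2, 0.2]
width: -0.1
```

```bash
python3 st.py; python3 - <<'E'
from plan import *
for n,c in (('side',S),('top',T)):
    im=vision.grab_frame(n)
    x,y=proj(c,W(p,(0,0,74))[0])[0].astype(int)
    cv2.imwrite(f"pics/{n}5.png",cv2.resize(im[max(0,y-65):y+65,x-90:x+90,::-1],None,fx=4.4,fy=4.4,interpolation=cv2.INTER_CUBIC))
E
```

```text
[546.9 132.4  62.8] [-0.02  0.57 -0.44  1.87  0.34  0.77 -2.41] -0.10512946003844116 12.0
F tool [-0.7  0.3 -0.2] F base [-0.7 -0.3  0.2] tq [-0.03  0.04  0.03]
ang -0.030294363535261895
rad,dx,dy 7.839085815142138 -89.3914081417543 -177.00972705811586
base pos [-29.39140814 141.06843162  62.77081398]
```

View pics/side5.png

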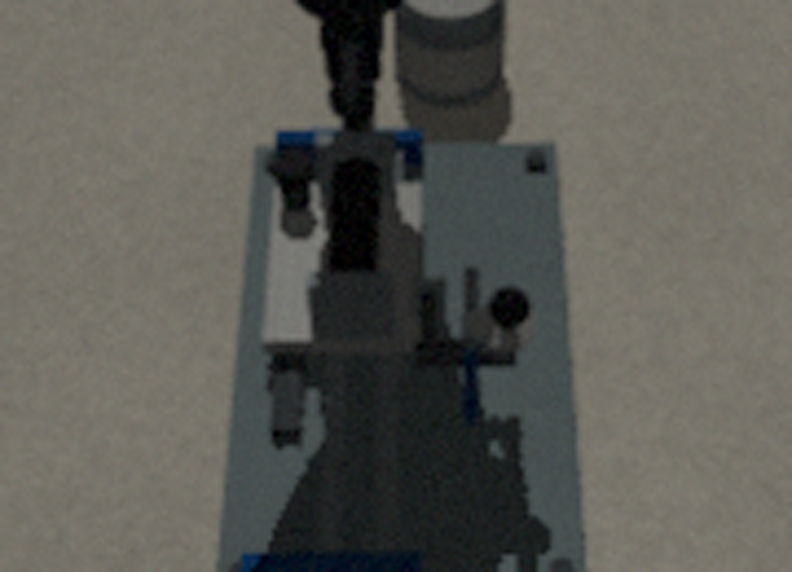

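View pics/top5.png

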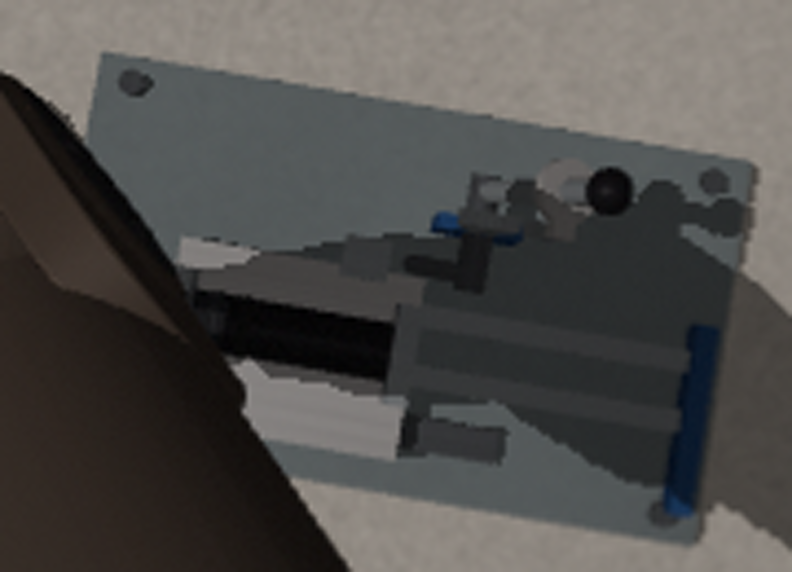

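Fingertips stand behind the end plate (side crop (355,125)), with the slide free. Pushing at 40 mm/s.

Emit:
step_arm(
  delta_pos=[
    [0, 0.005, 0],
    [0, 0.01, 0],
    [0, 0.015, 0],
    [0, 0.02, 0],
    [0, 0.025, 0],
    [0, 0.03, 0],
    [0, 0.035, 0],
    [0, 0.04, 0],
    [0, 0.045, 0],
    [0, 0.05, 0],
  ],
  rot=[
    [0, 0, 0],
    [0, 0, 0],
    [0, 0, 0],
    [0, 0, 0],
    [0, 0, 0],
    [0, 0, 0],
    [0, 0, 0],
    [0, 0, 0],
    [0, 0, 0],
    [0, 0, 0],
  ],
  jaw=[0, 0, 0, 0, 0, 0, 0, 0, 0, 0],
)

```text
clock: 13.35
eef_pos: [537.2, 83.4, 62.9]
orientation: [0.0, 0.995, -0.098, 0.0]
force: [0.6, 4.3, 4.2]
width: 0.3
```

```bash
python3 st.py; python3 - <<'E'
from plan import *
for n,c in (('side',S),('top',T)):
    im=vision.grab_frame(n)
    x,y=proj(c,W(p,(0,0,74))[0])[0].astype(int)
    cv2.imwrite(f"pics/{n}6.png",cv2.resize(im[max(0,y-65):y+65,x-90:x+90,::-1],None,fx=4.4,fy=4.4,interpolation=cv2.INTER_CUBIC))
E
```

```text
[537.2  83.4  62.9] [ 0.07  0.55 -0.45  1.92  0.34  0.74 -2.34] 0.2703761875777366 13.35
F tool [-0.2 -4.3 -4.2] F base [-0.2  4.3  4.2] tq [ 0.78 -0.22  0.03]
ang -0.015210065351391737
rad,dx,dy 7.985716083904118 -89.32913981440174 -127.08446459838302
base pos [-29.32913981  91.12128117  62.92018874]
```

View pics/side6.png

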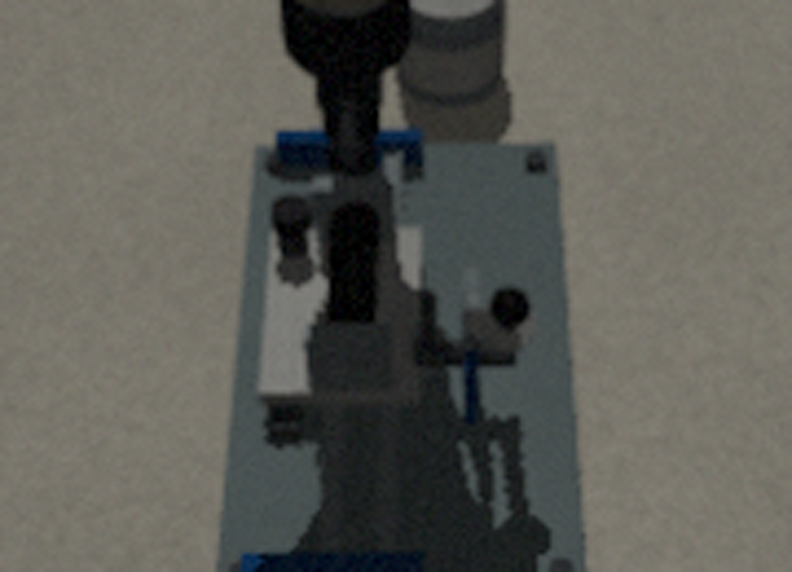

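Carriage moves along (plunger knob now at side crop (292,215)). Continuing, then in finer steps.

Emit:
step_arm(
  delta_pos=[
    [0, 0.005, 0],
    [0, 0.01, 0],
    [0, 0.015, 0],
    [0, 0.02, 0],
    [0, 0.025, 0],
    [0, 0.028, 0],
  ],
  rot=[
    [0, 0, 0],
    [0, 0, 0],
    [0, 0, 0],
    [0, 0, 0],
    [0, 0, 0],
    [0, 0, 0],
  ],
  jaw=[0, 0, 0, 0, 0, 0],
)

```text
clock: 14.2
eef_pos: [531.4, 55.8, 62.8]
orientation: [0.0, 0.995, -0.099, -0.0]
force: [1.5, 3.7, -2.6]
width: 0.0
```

Emit:
step_arm(
  delta_pos=[
    [0, 0.003, 0],
    [0, 0.006, 0],
  ],
  rot=[
    [0, 0, 0],
    [0, 0, 0],
  ],
  jaw=[0, 0],
)

```text
clock: 14.45
eef_pos: [530.3, 50.3, 62.8]
orientation: [0.0, 0.995, -0.098, -0.0]
force: [1.3, 4.3, -3.2]
width: -0.2
```

Emit:
step_arm(
  delta_pos=[
    [0, 0.003, 0],
    [0, 0.006, 0],
  ],
  rot=[
    [0, 0, 0],
    [0, 0, 0],
  ],
  jaw=[0, 0],
)

```text
clock: 14.7
eef_pos: [529.0, 44.4, 62.8]
orientation: [0.0, 0.995, -0.098, -0.0]
force: [2.3, 4.8, -3.2]
width: 0.2
```

Emit:
step_arm(
  delta_pos=[
    [0, 0.003, 0],
    [0, 0.006, 0],
  ],
  rot=[
    [0, 0, 0],
    [0, 0, 0],
  ],
  jaw=[0, 0],
)

```text
clock: 14.95
eef_pos: [527.9, 38.5, 62.8]
orientation: [0.0, 0.995, -0.098, -0.0]
force: [0.5, 4.5, -2.5]
width: -0.3
```

```bash
python3 st.py; python3 - <<'E'
from plan import *
for n,c in (('side',S),('top',T)):
    im=vision.grab_frame(n)
    print(n,[(t,[(x['point'],round(x['conf'],2)) for x in vision.tip_of(n,t)[:2]]) for t in ('push_plate','plunger_top')])
    x,y=proj(c,W(p,(0,0,74))[0])[0].astype(int)
    cv2.imwrite(f"pics/{n}7.png",cv2.resize(im[max(0,y-65):y+65,x-90:x+90,::-1],None,fx=4.4,fy=4.4,interpolation=cv2.INTER_CUBIC))
E
```

```text
[527.9  38.5  62.8] [ 0.16  0.53 -0.45  1.96  0.34  0.73 -2.26] -0.29723451507085924 14.95
F tool [-0.4 -4.5  2.5] F base [-0.4  4.5 -2.5] tq [ 0.94 -0.14 -0.02]
ang -0.026387692115642215
rad,dx,dy 7.8396797559817255 -89.71104433677426 -81.18220895298002
base pos [-29.71104434  45.20843401  62.82401357]
side [('push_plate', [([232.5, 198.4], 0.59)]), ('plunger_top', [([215.8, 204.7], 0.57)])]
top [('push_plate', [([174.6, 188.3], 0.62)]), ('plunger_top', [([280.6, 222.1], 0.25)])]
```

View pics/side7.png

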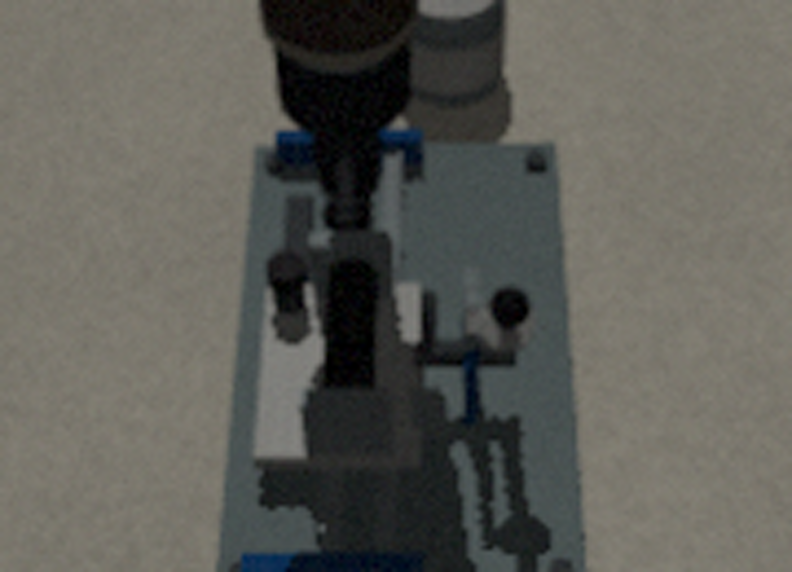

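View pics/top7.png

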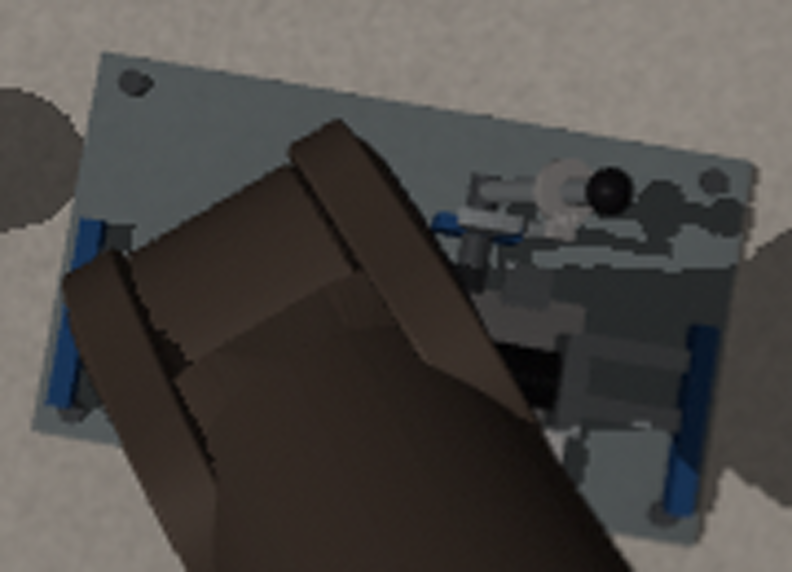

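Estimated travel ≈ 92 mm, resistance still plain friction. Continuing in small steps.

Emit:
step_arm(
  delta_pos=[
    [0, 0.002, 0],
    [0, 0.004, 0],
  ],
  rot=[
    [0, 0, 0],
    [0, 0, 0],
  ],
  jaw=[0, 0],
)

```text
clock: 15.5
eef_pos: [527.5, 35.3, 63.0]
orientation: [-0.0, 0.995, -0.098, 0.0]
force: [-0.2, 4.2, -0.7]
width: -0.1
```

Emit:
step_arm(
  delta_pos=[
    [0, 0.002, 0],
    [0, 0.003, 0],
  ],
  rot=[
    [0, 0, 0],
    [0, 0, 0],
  ],
  jaw=[0, 0],
)

```text
clock: 15.75
eef_pos: [526.8, 31.4, 63.0]
orientation: [0.0, 0.995, -0.099, 0.0]
force: [-0.5, 2.9, 0.4]
width: -0.2
```

```bash
python3 st.py; python3 - <<'E'
from plan import *
for t in (80,85,90,95,100): print(t,proj(S,W(p,(-30,124-t,90))+p[6:9])[0].round(1),[proj(S,W(p,(-68,106+9-t,z))+p[6:9])[0].round(1) for z in (76,68)])
for n,c in (('side',S),):
    im=vision.grab_frame(n)
    print(n,[(t,[(x['point'],round(x['conf'],2)) for x in vision.tip_of(n,t)[:2]]) for t in ('push_plate','plunger_top')])
    cv2.imwrite(f"pics/{n}8.png",cv2.resize(im[175:255,195:295,::-1],None,fx=7,fy=7,interpolation=cv2.INTER_CUBIC))
E
```

```text
[526.8  31.4  63. ] [ 0.17  0.53 -0.45  1.96  0.34  0.72 -2.25] -0.16930716824828965 15.75
F tool [-1.1 -2.7 -0.4] F base [-1.1  2.7  0.4] tq [0.55 0.06 0.03]
ang -0.03542077133444485
rad,dx,dy 8.073977330222732 -89.42209104172916 -74.01638890358815
base pos [-29.42209104  38.08114563  63.00706246]
80 [232.5 194.7] [array([218.5, 200.8]), array([218.8, 202.8])]
85 [232.5 196.1] [array([218.5, 202.2]), array([218.7, 204.2])]
90 [232.4 197.5] [array([218.4, 203.7]), array([218.6, 205.6])]
95 [232.4 198.9] [array([218.3, 205.1]), array([218.5, 207. ])]
100 [232.3 200.4] [array([218.2, 206.5]), array([218.4, 208.5])]
side [('push_plate', [([232.1, 203.4], 0.55)]), ('plunger_top', [([218.9, 210.3], 0.5)])]
```

View pics/side8.png

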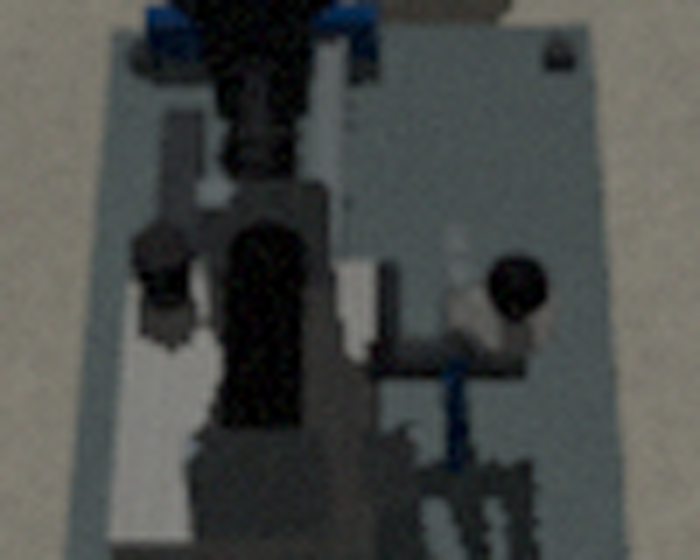

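Emit:
step_arm(
  delta_pos=[
    [0, 0.001, 0],
    [0, 0.002, 0],
    [0, 0.002, 0],
  ],
  rot=[
    [0, 0, 0],
    [0, 0, 0],
    [0, 0, 0],
  ],
  jaw=[0, 0, 0],
)

```text
clock: 16.27
eef_pos: [526.6, 30.4, 63.0]
orientation: [-0.0, 0.995, -0.098, 0.0]
force: [0.6, 5.0, 0.6]
width: -0.1
```

Emit:
step_arm(
  delta_pos=[
    [0, 0.001, 0],
    [0, 0.002, 0],
    [0, 0.002, 0],
  ],
  rot=[
    [0, 0, 0],
    [0, 0, 0],
    [0, 0, 0],
  ],
  jaw=[0, 0, 0],
)

```text
clock: 16.65
eef_pos: [526.5, 30.1, 63.1]
orientation: [-0.001, 0.995, -0.097, 0.001]
force: [1.2, 10.2, -2.0]
width: 0.0
```

The carriage has stopped at ≈101 mm and force is rising (10 N), so the plunger has probably dropped. I'll back off, lift and look.

Emit:
step_arm(
  delta_pos=[
    [0, -0.01, 0],
    [0, -0.02, 0],
    [0, -0.022, -0.05],
    [0, -0.022, -0.1],
    [0, -0.022, -0.15],
    [0, -0.022, -0.2],
    [0, -0.022, -0.23],
    [0, -0.022, -0.23],
  ],
  rot=[
    [0, 0, 0],
    [0, 0, 0],
    [0, 0, 0],
    [0, 0, 0],
    [0, 0, 0],
    [0, 0, 0],
    [0, 0, 0],
    [0, 0, 0],
  ],
  jaw=[0, 0, 0, 0, 0, 0.04, 0.06, 0.06],
)

```text
clock: 17.65
eef_pos: [531.5, 49.9, 295.4]
orientation: [0.0, 0.995, -0.098, 0.002]
force: [0.4, -0.3, -0.2]
width: 54.5
```

```bash
python3 st.py; python3 - <<'E'
from plan import *
for n,c in (('side',S),('top',T)):
    im=vision.grab_frame(n)
    print(n,[(t,[(x['point'],round(x['conf'],2)) for x in vision.tip_of(n,t)[:2]]) for t in ('push_plate','plunger_top')])
    print([proj(c,W(p,(-30,124-t,90))+p[3:6])[0].round(1) for t in (95,100,105)])
    x,y=proj(c,W(p,(0,0,74))[0])[0].astype(int)
    cv2.imwrite(f"pics/{n}9.png",cv2.resize(im[max(0,y-50):y+50,x-65:x+65,::-1],None,fx=6,fy=6,interpolation=cv2.INTER_CUBIC)); print(x-65,y-50)
P0,R0,s=cur()
for rad in (180,160,59): print(rad,lever_pose(25,rad)[0],delta(lever_pose(25,rad)))
E
```

```text
[531.5  49.9 295.4] [ 0.23  0.29 -0.54  1.67  0.16  1.23 -2.12] 54.538659899628364 17.65
F tool [0.5 0.2 0.2] F base [ 0.5 -0.2 -0.2] tq [-0.01 -0.01 -0.01]
ang 0.024596956078108922
rad,dx,dy 240.7930812879104 -88.43590709019406 -93.18618039731966
base pos [-28.43590709  57.13606295 295.42768756]
side [('push_plate', [([233.3, 203.3], 0.91)]), ('plunger_top', [([217.6, 210.0], 0.44)])]
[array([232.4, 199.4]), array([232.4, 200.8]), array([232.3, 202.3])]
178 161
top [('push_plate', []), ('plunger_top', [])]
[array([270.4, 230.2]), array([272.7, 230.6]), array([274.9, 230.9])]
220 168
180 [ 585.1120079  -133.30246718  218.13540167] ([0.0902, 0.1682, 0.0736], [0.437, 0.002, -0.001])
160 [ 586.76392795 -125.01309819  200.00924593] ([0.0902, 0.1598, 0.0918], [0.437, 0.002, -0.001])
59 [595.10612417 -83.1517848  108.47215944] ([0.0904, 0.117, 0.1833], [0.437, 0.002, -0.001])
```

View pics/side9.png

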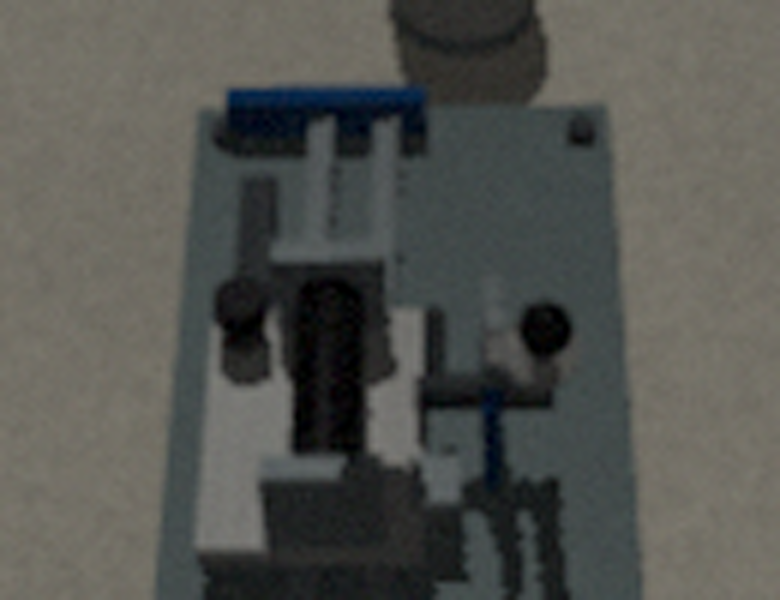

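View pics/top9.png

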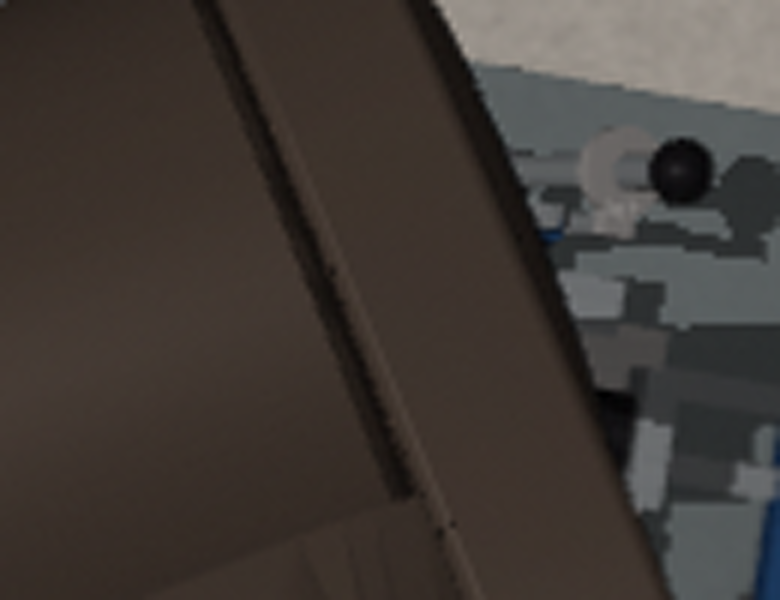

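```bash
python3 - <<'E'
import cv2,numpy as np
from plan import *
a=cv2.imread('pics/side0.png'); 
im=vision.grab_frame('side')[:,:,::-1]; cv2.imwrite('pics/side10.png',im)
f=lambda i,x,y:cv2.convertScaleAbs(cv2.resize(i[y:y+32,x:x+32],None,fx=11,fy=11,interpolation=cv2.INTER_CUBIC),alpha=2)
b7=cv2.resize(cv2.imread('pics/side7.png'),None,fx=1/4.4,fy=1/4.4,interpolation=cv2.INTER_AREA)
cv2.imwrite('pics/cmp.png',np.hstack([f(a,208,175),f(im,205,203)]))
for nm,i,x,y in (('start',a,208,175),('now',im,205,203)):
    g=i[:,:,1].astype(int); print(nm); print(g[y:y+26,x+2:x+22])
E
```

```text
start
[[106 109 104 103 103  95  86  83  82  82  81  82  79  79  76  80  78  77
   77  77]
 [104 106 102 103 100  85  38  37  32  34  39  36  38  39  52  70  68  71
   76  70]
 [106 106 105 106 103  82  34  29  35  37  38  37  35  26  56  80  86  86
   85  85]
 [102 103  97  95  96  76  27  20  30  26  22  22  27  13  47  67  72  73
   75  75]
 [ 95  86  78  81  81  59  18   8  20  24  10  21   9  18  26  41  47  49
   50  45]
 [ 92  76  71  67  63  47  19  12  14  27  23  22  16  12  26  27  26  32
   32  30]
 [ 92  73  72  59  39  29  17  21  20  18  21  24  21  22  16  29  30  28
   32  37]
 [ 91  73  65  52  34  34  23  24  22  25  25  23  15  21   7  21  34  31
   29  25]
 [ 88  71  61  44  31  28  21  22  21  19  21  16  21  16  21  23  25  31
   26  11]
 [ 90  69  67  44  17  21  24  20  21  20  18  22  24  16  24  29  30  24
   26  11]
 [ 87  67  71  62  46  15  12  22  18  23  18  11  13   8  23  32  24  32
   23  15]
 [ 83  72  71  73  62  41   0   3  17  17   6   0   0   8  15  29  31  28
   15   7]
 [ 81  70  73  71  68  57  24   9   4   7   0   0  10  48  58  50  34  33

[... 2631 characters left out ...]
  86  89
   41  28]
 [ 83  75  77  78  81  89 115  91  43  44  42  46  43  44  44  39  89  90
   39  33]
 [ 83  76  77  75  78  92 114  90  44  42  47  49  41  42  46  44  89 107
   73  34]
 [ 81  76  77  76  77  95 114 110  75  42  46  47  39  41  43  39  89 116
   91  32]
 [ 83  78  72  75  78  97 116 117 103  73  41  42  50  39  71  91 106 120
  108  63]
 [ 82  77  77  74  75  95 117 116 116 107  90  94  93  93 107 120 117 121
  119  87]
 [ 75  77  78  80  78  98 122 117 120 119 120 122 114 120 120 120 122 118
  120  90]
 [ 81  76  74  77  80 104 120 119 116 121 117 118 117 119 117 118 122 119
  118  86]
 [ 77  75  77  78  80 102 118 117 119 117 118 117 120 120 119 116 116 120
  120  90]]
```

View pics/cmp.png

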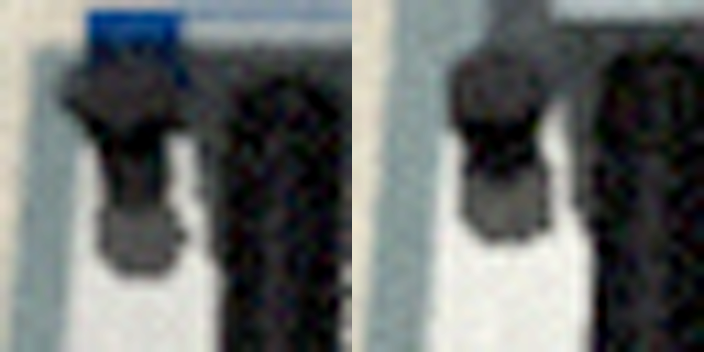

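The stem between the knob and the carriage is clearly shorter than at the start and the knob-shadow gap has shrunk: the plunger is down. Back to the lever.

Emit:
step_arm(
  delta_pos=[
    [0.02, 0.04, 0],
    [0.04, 0.08, 0],
    [0.06, 0.12, 0],
    [0.08, 0.16, 0.01],
    [0.09, 0.168, 0.03],
    [0.09, 0.168, 0.05],
    [0.09, 0.168, 0.074],
    [0.09, 0.168, 0.074],
    [0.09, 0.168, 0.074],
  ],
  rot=[
    [0.08, 0, 0],
    [0.16, 0, 0],
    [0.24, 0, 0],
    [0.32, 0, 0],
    [0.4, 0, 0],
    [0.437, 0, 0],
    [0.437, 0, 0],
    [0.437, 0, 0],
    [0.437, 0, 0],
  ],
  jaw=[0.06, 0.06, 0.06, 0.06, 0.06, 0.06, 0.06, 0.06, 0.06],
)

```text
clock: 19.12
eef_pos: [586.0, -131.4, 219.9]
orientation: [-0.216, 0.972, -0.095, 0.022]
force: [-0.1, -0.2, 0.7]
width: 59.7
```

```bash
python3 st.py; python3 - <<'E'
from plan import *
for rad in (160,59): print(rad,delta(lever_pose(25,rad)))
for n,c in (('side',S),('top',T)):
    im=vision.grab_frame(n)
    x,y=proj(c,lever_pose(25,74)[0])[0].astype(int)
    cv2.imwrite(f"pics/{n}11.png",cv2.resize(im[max(0,y-50):y+50,x-65:x+65,::-1],None,fx=6,fy=6,interpolation=cv2.INTER_CUBIC))
E
```

```text
[ 586.  -131.4  219.9] [ 0.74  0.53 -0.53  1.6  -0.2   1.11 -1.41] 59.70031883351201 19.125
F tool [-0.  -0.2 -0.7] F base [-0.  -0.2  0.7] tq [-0.41  0.07  0.01]
ang 25.030146187794962
rad,dx,dy 180.74719694036793 0.4497023200851433 -2.707356707871712
base pos [  60.44970232 -110.01933406  219.91828573]
160 ([-0.0005, 0.0026, 0.0207], [-0.001, -0.0, 0.002])
59 ([-0.0005, 0.0027, 0.1217], [-0.001, -0.0, 0.002])
```

View pics/top11.png

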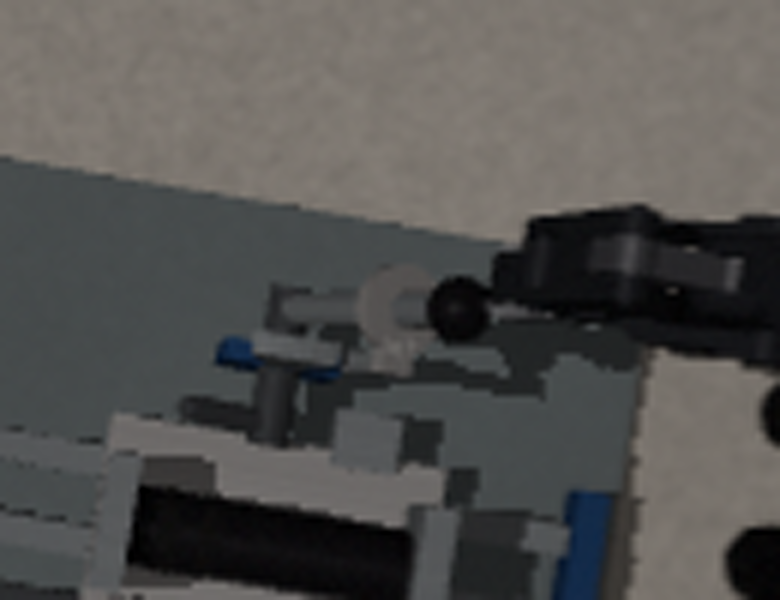

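Emit:
step_arm(
  delta_pos=[
    [0, 0.0025, 0.02],
    [0, 0.0025, 0.04],
    [0, 0.0025, 0.06],
    [0, 0.0025, 0.08],
    [0, 0.0025, 0.1],
    [0, 0.0025, 0.115],
    [0, 0.0025, 0.122],
    [0, 0.0025, 0.122],
  ],
  rot=[
    [0, 0, 0],
    [0, 0, 0],
    [0, 0, 0],
    [0, 0, 0],
    [0, 0, 0],
    [0, 0, 0],
    [0, 0, 0],
    [0, 0, 0],
  ],
  jaw=[0.06, 0.06, 0.06, 0.06, 0.06, 0.06, 0.06, 0.06],
)

```text
clock: 20.23
eef_pos: [595.4, -84.3, 107.4]
orientation: [-0.216, 0.972, -0.096, 0.021]
force: [0.5, 0.0, 0.6]
width: 59.9
```

```bash
python3 st.py
```

```text
[595.4 -84.3 107.4] [ 0.66  0.64 -0.52  1.74 -0.18  0.85 -1.42] 59.862927008552305 20.225
F tool [ 0.5 -0.4 -0.5] F base [0.5 0.1 0.6] tq [-0.48  0.08 -0.01]
ang 25.0219721826941
rad,dx,dy 58.51804528414349 0.5349900652224421 1.3776803641739768
base pos [ 60.53499007 -61.99949639 107.44325125]
```

Emit:
step_arm(
  delta_pos=[
    [0, -0.001, 0],
    [0, -0.001, 0],
    [0, -0.001, 0],
    [0, -0.001, 0],
    [0, -0.001, 0],
    [0, -0.001, 0],
  ],
  rot=[
    [0, 0, 0],
    [0, 0, 0],
    [0, 0, 0],
    [0, 0, 0],
    [0, 0, 0],
    [0, 0, 0],
  ],
  jaw=[0.05, 0.04, 0.025, 0.025, 0.025, 0.025],
  force=50,
)

```text
clock: 20.98
eef_pos: [596.1, -83.0, 109.1]
orientation: [-0.216, 0.971, -0.096, 0.022]
force: [-1.7, 0.2, 8.2]
width: 29.6
```

Emit:
step_arm(
  delta_pos=[
    [0, 0, -0.003],
    [0, 0, -0.006],
    [0, 0, -0.009],
    [0, 0, -0.012],
    [0, 0, -0.014],
    [0, 0, -0.014],
  ],
  rot=[
    [0, 0, 0],
    [0, 0, 0],
    [0, 0, 0],
    [0, 0, 0],
    [0, 0, 0],
    [0, 0, 0],
  ],
  jaw=[0.025, 0.025, 0.025, 0.025, 0.025, 0.025],
)

```text
clock: 21.72
eef_pos: [594.8, -88.2, 120.8]
orientation: [-0.216, 0.971, -0.096, 0.022]
force: [4.5, 5.7, -5.0]
width: 29.4
```

```bash
python3 st.py;  python3 - <<'E'
from plan import *
for n,c in (('side',S),('top',T)):
    im=vision.grab_frame(n)
    x,y=proj(c,lever_pose(25,74)[0])[0].astype(int)
    cv2.imwrite(f"pics/{n}12.png",cv2.resize(im[max(0,y-50):y+50,x-65:x+65,::-1],None,fx=6,fy=6,interpolation=cv2.INTER_CUBIC))
E
```

```text
[594.8 -88.2 120.8] [ 0.67  0.63 -0.52  1.72 -0.18  0.88 -1.42] 29.37632512714645 21.725
F tool [ 3.3 -3.7  7.3] F base [ 3.3  6.5 -5. ] tq [ 0.29 -0.6  -0.25]
ang 25.10278435474321
rad,dx,dy 72.25090409564622 0.7001162141078855 -0.7707013655134511
base pos [ 60.70011621 -65.95376018 120.75412806]
```

View pics/top12.png

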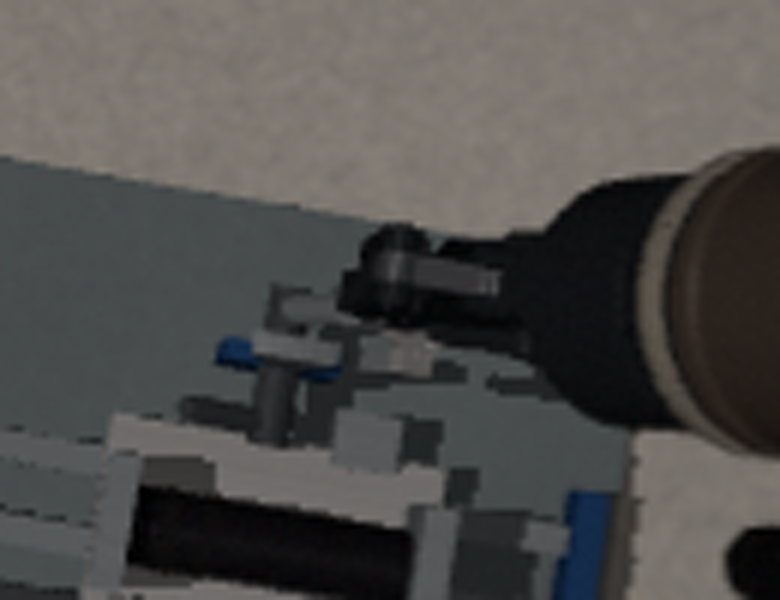

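Collar nose lifted along the rod (top crop (410,350)), pull 7 N. Throwing back.

Emit:
step_arm(
  delta_pos=[
    [0, -0.003, 0],
    [0, -0.0063, 0.0003],
    [0, -0.0095, 0.0007],
    [0, -0.0126, 0.0011],
    [0, -0.0157, 0.0018],
    [0, -0.0187, 0.0025],
    [0, -0.0217, 0.0034],
    [0, -0.0247, 0.0044],
  ],
  rot=[
    [-0.044, 0, 0],
    [-0.087, 0, 0],
    [-0.131, 0, 0],
    [-0.175, 0, 0],
    [-0.218, 0, 0],
    [-0.262, 0, 0],
    [-0.305, 0, 0],
    [-0.349, 0, 0],
  ],
  jaw=[0.025, 0.025, 0.025, 0.025, 0.025, 0.025, 0.025, 0.025],
)

```text
clock: 22.82
eef_pos: [599.5, -65.2, 126.7]
orientation: [-0.043, 0.994, -0.098, 0.005]
force: [3.1, 1.2, -6.2]
width: 29.5
```

```bash
python3 st.py
```

```text
[599.5 -65.2 126.7] [ 0.3   0.52 -0.33  1.73  0.1   0.89 -1.81] 29.482271780774823 22.825
F tool [ 2.8 -1.3  6.3] F base [ 2.8  1.8 -6.2] tq [ 0.44 -0.66 -0.04]
ang 4.984042414875574
rad,dx,dy 72.03730988638588 0.8344008992044449 0.22951790051585474
base pos [ 60.8344009  -42.48744573 126.74570728]
```

Emit:
step_arm(
  delta_pos=[
    [0, -0.003, 0],
    [0, -0.0063, 0.0003],
    [0, -0.0095, 0.0007],
    [0, -0.0126, 0.0011],
    [0, -0.0157, 0.0018],
    [0, -0.0187, 0.0025],
    [0, -0.0217, 0.0034],
    [0, -0.0247, 0.0044],
    [0, -0.0277, 0.0056],
    [0, -0.0306, 0.0068],
    [0, -0.0334, 0.0082],
    [0, -0.0362, 0.0097],
    [0, -0.0372, 0.0103],
    [0, -0.0372, 0.0103],
  ],
  rot=[
    [-0.044, 0, 0],
    [-0.087, 0, 0],
    [-0.131, 0, 0],
    [-0.175, 0, 0],
    [-0.218, 0, 0],
    [-0.262, 0, 0],
    [-0.305, 0, 0],
    [-0.349, 0, 0],
    [-0.393, 0, 0],
    [-0.436, 0, 0],
    [-0.48, 0, 0],
    [-0.524, 0, 0],
    [-0.54, 0, 0],
    [-0.54, 0, 0],
  ],
  jaw=[0.025, 0.025, 0.025, 0.025, 0.025, 0.025, 0.025, 0.025, 0.025, 0.025, 0.025, 0.025, 0.025, 0.025],
)

```text
clock: 24.58
eef_pos: [606.9, -28.9, 119.8]
orientation: [0.224, 0.97, -0.096, -0.022]
force: [5.5, -2.9, -6.3]
width: 29.3
```

```bash
python3 st.py
```

```text
[606.9 -28.9 119.8] [-0.22  0.62 -0.1   1.65  0.5   1.15 -2.34] 29.328226003538123 24.575
F tool [ 6.  -1.1  6.4] F base [ 6.  -1.8 -6.3] tq [ 0.86 -1.15  0.44]
ang -26.071044138077102
rad,dx,dy 71.65145867462414 0.9832119815983964 1.0338041732162222
base pos [ 60.98321198  -5.43908794 119.81587243]
```

Emit:
step_arm(
  delta_pos=[
    [0, -0.001, 0],
    [0, -0.002, 0.0005],
    [0, -0.002, 0.0005],
  ],
  rot=[
    [-0.01, 0, 0],
    [-0.01, 0, 0],
    [-0.01, 0, 0],
  ],
  jaw=[0.025, 0.025, 0.025],
)

```text
clock: 24.95
eef_pos: [606.9, -29.3, 119.1]
orientation: [0.23, 0.968, -0.097, -0.023]
force: [4.5, -7.1, -3.2]
width: 29.4
```

```bash
python3 st.py
```

```text
[606.9 -29.3 119.1] [-0.22  0.63 -0.09  1.65  0.51  1.16 -2.35] 29.375442697182223 24.95
F tool [5.8 4.  5.6] F base [ 5.8 -6.1 -3.2] tq [ 0.14 -0.98  0.52]
ang -26.735571392968225
rad,dx,dy 70.79701190653144 0.988407015929112 1.8342868943909445
base pos [ 60.98840702  -5.7906642  119.054185  ]
```

Now pressed against its stop. Release and withdraw along the rod.

Emit:
step_arm(
  delta_pos=[
    [0, 0, 0],
    [0, 0, 0],
    [0, 0, 0],
    [0, 0, 0],
  ],
  rot=[
    [0, 0, 0],
    [0, 0, 0],
    [0, 0, 0],
    [0, 0, 0],
  ],
  jaw=[0.06, 0.06, 0.06, 0.06],
)

```text
clock: 25.45
eef_pos: [606.8, -26.6, 118.7]
orientation: [0.228, 0.969, -0.096, -0.022]
force: [-0.1, 0.3, -0.3]
width: 60.1
```

Emit:
step_arm(
  delta_pos=[
    [0, 0, -0.03],
    [0, 0, -0.06],
    [0, 0, -0.09],
    [0, 0, -0.12],
    [0, 0, -0.15],
    [0, 0, -0.15],
  ],
  rot=[
    [0, 0, 0],
    [0, 0, 0],
    [0, 0, 0],
    [0, 0, 0],
    [0, 0, 0],
    [0, 0, 0],
  ],
  jaw=[0.06, 0.06, 0.06, 0.06, 0.06, 0.06],
)

```text
clock: 26.2
eef_pos: [620.9, 40.6, 254.8]
orientation: [0.227, 0.969, -0.095, -0.021]
force: [0.2, -0.7, 0.2]
width: 59.8
```

```bash
python3 st.py;  python3 - <<'E'
from plan import *
for n,c in (('side',S),('top',T)):
    im=vision.grab_frame(n)
    print(n,[(t,[(x['point'],round(x['conf'],2)) for x in vision.tip_of(n,t)[:2]]) for t in ('lever_knob','collar_disc','push_plate','plunger_top','tube_a_mid','tin_mid')])
    print([proj(c,lever_pose(-25,r_)[0])[0].round(1) for r_ in (114,74.5,84.5,92)])
    x,y=proj(c,W(p,(0,0,50))[0])[0].astype(int)
    cv2.imwrite(f"pics/{n}13.png",cv2.resize(im[max(0,y-60):y+60,x-90:x+90,::-1],None,fx=4.4,fy=4.4,interpolation=cv2.INTER_CUBIC))
E
```

```text
[620.9  40.6 254.8] [-0.3   0.54 -0.12  1.43  0.44  1.46 -2.29] 59.7576446648775 26.2
F tool [0.3 0.7 0.1] F base [ 0.3 -0.7  0.2] tq [ 0.47 -0.1  -0.  ]
ang -26.338826637472994
rad,dx,dy 224.03667366208592 1.1104325391900047 -2.2687113541425394
base pos [ 61.11043254  65.43613623 254.77653147]
side [('lever_knob', [([270.0, 185.3], 0.68), ([265.5, 224.1], 0.33)]), ('collar_disc', [([267.2, 200.9], 0.43), ([269.9, 300.8], 0.2)]), ('push_plate', [([232.3, 197.3], 0.85)]), ('plunger_top', [([218.4, 210.2], 0.52)]), ('tube_a_mid', [([237.7, 297.7], 0.75), ([241.6, 226.9], 0.31)]), ('tin_mid', [([252.5, 152.0], 0.64)])]
[array([267.2, 185.6]), array([267.1, 200. ]), array([267.1, 196.4]), array([267.1, 193.7])]
top [('lever_knob', [([284.5, 189.4], 0.56)]), ('collar_disc', [([294.4, 190.9], 0.51)]), ('push_plate', [([275.2, 229.5], 0.7)]), ('plunger_top', [([273.7, 249.7], 0.46)]), ('tube_a_mid', [([393.9, 241.0], 0.54)]), ('tin_mid', [([173.6, 188.9], 0.96), ([273.5, 247.9], 0.54)])]
[array([286. , 187.6]), array([293.1, 190.6]), array([291.3, 189.9]), array([290. , 189.3])]
```

View pics/side13.png

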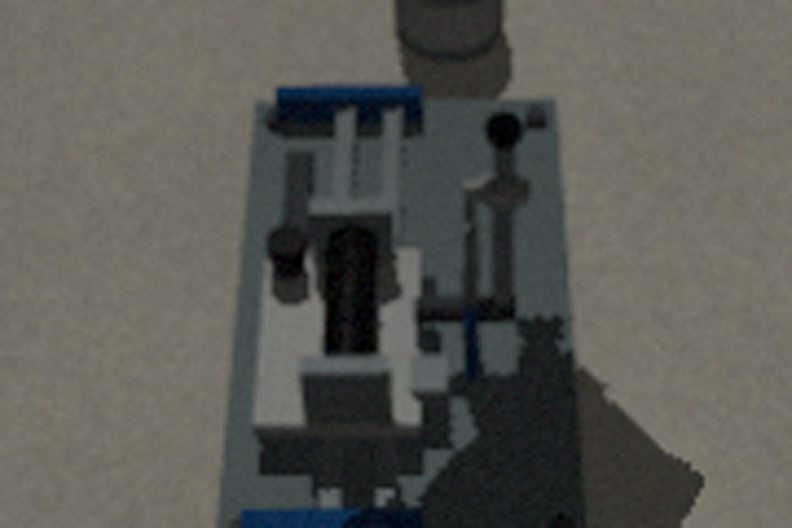

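View pics/top13.png

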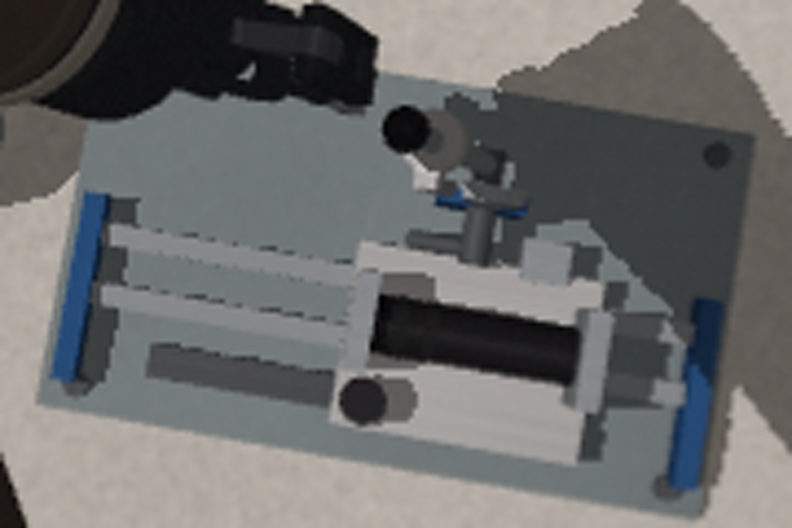

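Everything looks seated: knob at side crop (505,128), disc down beside the quadrant (505,190), plunger knob low (290,250). As a last check, I'll compare the tubes and tin with the first pictures.

```bash
python3 - <<'E'
from plan import *
for n,boxes in (('side',{'tubes':(225,275,60,50),'tin':(235,130,40,35),'collar':(255,178,24,34)}),('top',{'tubes':(370,198,50,56),'tin':(150,165,40,40)})):
    a=cv2.imread(f'pics/{n}0.png'); b=vision.grab_frame(n)[:,:,::-1].copy(); cv2.imwrite(f'pics/{n}14.png',b)
    for k,(x,y,w,h) in boxes.items():
        t=cv2.cvtColor(a[y:y+h,x:x+w],6); g=cv2.cvtColor(b[y-8:y+h+8,x-8:x+w+8],6)
        m=cv2.matchTemplate(g,t,cv2.TM_CCOEFF_NORMED); _,v,_,l=cv2.minMaxLoc(m); print(n,k,round(v,3),l[0]-8,l[1]-8)
E
```

```text
side tubes 0.764 0 -1
side tin 0.675 0 1
side collar 0.911 0 0
top tubes 0.807 0 0
top tin 0.014 1 0
```

```bash
python3 -c "
from rig import env
print(env.sign_off(), env.get_state()['clock'])"
```

```text
the job is handed in; nothing more can be done
the job is handed in; nothing more can be done
```

The jig is at its print station and locked, and the job was handed in after about 26.5 s with the gripper clear of everything. I pinched and lifted the collar, threw the lever over, and pushed the carriage until the plunger dropped. Then I lifted the collar again, threw the lever back to its stop and let go.

**Checks that agreed**
- **Lever and collar:** the knob and collar disc are back within about 1 px of where they were at the start, in both views. The collar's image patch in the side view matches the first picture with no shift (0.91). I did not test the lock by pushing on the lever.
- **Plunger:** the carriage stopped dead at about 101–103 mm of travel, with force rising to 10 N. In the side picture the plunger stem and the gap to its shadow are clearly shorter than before.
- **Tubes:** they match the first pictures to within 1 px in both views.

**Checks that disagreed or failed**
- **Plunger height by network:** the gap it reported between plunger knob and push plate, taken right after the push, was too noisy to show the 8 mm drop. I relied on the force and the picture instead.
- **Carriage travel:** estimates spread from about 101 to 110 mm. The hole lies at 78–102 mm, so the top of that range is likely detector error.
- **Tin:** the side view shows a shift of at most 1 px, but with a weak match (0.68). The arm hid it in the last top view, so that comparison failed; the arm never went near the tin.

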